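Load the spring tester with ring weights until the needle is in the green

TASK

Load the spring force tester: thread the brass ring weights onto its floating spindle one at a time, letting each settle on the platen before fetching the next, until the needle comes to rest in the green sector of the dial. Lower them gently by feel: do not drop or force them, never drive the needle into the red zone, leave weights that are not needed on the bench and do not disturb the other things.

Things in the scene. Friction and masses are not known exactly. Their poses are not given: they have to be found in the camera images.
- tester: Spring force tester, fixed to the bench: grey-green housing, top 85 mm above the bench, reaching 100 mm in -x, 45 mm in +x and 55 mm to each side of this origin, with a round dial on its sloping front (-x). Origin: on the bench, under the axis of the sprung shaft that comes out of the top.
- axis (a point): Axis of the sprung shaft at the height of the platen's top face: 135 mm above the bench unloaded, sinking with the shaft. The platen with its spindle floats on a cross slide and stands up to 5.5 mm off this axis along x and also along y of the tester. This offset is not measured: feel or look for it. It stays where left; 2.4 N sideways shifts it.
- spindle_top (a point): Height of the spindle's tip, on the shaft's axis (so up to 8 mm beside the real tip, see axis). The steel spindle stands in the middle of the round aluminium platen (45 mm across): 11.4 mm thick, 52 mm tall above the platen, edge of its tip bevelled by only 0.8 mm.
- load (a joint): How far shaft, platen and spindle have sunk, in m: 0 unloaded, 0.038 at the bottom stop. The spring gives 1 mm for each 0.245 N, so one weight sinks it 7 to 9 mm and a ring pressed on the spindle's tip pushes it down.
- needle (a joint): angle of the black needle on the dial in rad, clockwise, 0 pointing left (unloaded). It is geared to the shaft: 0.0873 rad (5 degrees) for each mm the shaft sinks. The red overload zone on the dial begins at 2.88 rad (33 mm).
- mark (a joint): angle of the middle of the green sector on the dial, in rad on the same scale as the needle. The sector reaches 0.436 rad (25 degrees) to either side of it, and has been set by hand beforehand. More than one and no more than three weights bring the needle into it.
- needle_mid (a point): a point on the needle, 27.5 mm from the dial's centre
- sector_mid (a point): the middle of the green sector, 27.5 mm from the dial's centre
- weight_1_mid (a point): centre of a brass ring weight, 50 mm across, 14 mm thick, with a 14 mm hole right through, lying flat on the 2 mm blue-grey mat; 0.17 to 0.23 kg, each a little different. z is the ring's axis.
- weight_2_mid (a point): centre of a brass ring weight, 50 mm across, 14 mm thick, with a 14 mm hole right through, lying flat on the 2 mm blue-grey mat; 0.17 to 0.23 kg, each a little different. z is the ring's axis.
- weight_3_mid (a point): centre of a brass ring weight, 50 mm across, 14 mm thick, with a 14 mm hole right through, lying flat on the 2 mm blue-grey mat; 0.17 to 0.23 kg, each a little different. z is the ring's axis.
- weight_4_mid (a point): centre of a brass ring weight, 50 mm across, 14 mm thick, with a 14 mm hole right through, lying flat on the 2 mm blue-grey mat; 0.17 to 0.23 kg, each a little different. z is the ring's axis.
- screwdriver_yellow_mid (a point): yellow screwdriver, 177 mm: not part of the job, leave it alone
- side_cutter_mid (a point): red-handled side cutter, 130 mm: not part of the job, leave it alone
- hex_key_mid (a point): hex key, 92 mm: not part of the job, leave it alone
- relay_2_mid (a point): small grey relay, 22 x 28 x 40 mm: not part of the job, leave it alone
- multimeter_mid (a point): yellow hand multimeter, 136 x 68 x 47 mm: not part of the job, leave it alone
- nose_pliers_mid (a point): blue-handled pliers, 144 mm: not part of the job, leave it alone

How it is judged:
By the outcome, as a careful person would: the job done as asked, in the order asked, and still so for the second after the job is handed in, with the robot touching nothing.
It also fails if it takes over 72 s, if anything falls off the work surface, if the arm or the gripper's body presses on something with over 40 N, if the wrist force passes 120 N, or if a joint passes its speed limit or range.

ROBOT

A 6-joint arm with a two-finger parallel gripper is mounted at the origin on a cart in front of the work surface, level with it; the furniture and walls round the work are solid. World frame = base frame: x ahead of the robot, y to its left, z up, the work surface at z = 0. Lengths are in mm, angles in rad, forces in N, time in s.
With the tool pointing down it reaches from about 400 to 925 mm from the base axis. Payload 12.5 kg.
Tool frame: the origin (TCP) lies midway between the tips of the shut fingers; the grasp point (between the pads) lies 19 mm behind it; z points along the fingers, y is the direction in which the jaws open and shut (so a half turn about z gives the same grasp; the last joint's range is limited). The gripper opens to 95 mm and grips with 3 to 60 N. Pads are 20 mm wide; open, the fingers measure 119 mm over their backs; the gripper's body (75 mm by 180 mm) begins 59 mm behind the grasp point.
Start: joints at [-0.106, 0.491, 1.559, -0, 1.092, -0.106], TCP at [625.017, 0.021, 214.661] pointing down, gripper open.
Joint ranges: [-3.1, 3.1], [-0.84, 2.19], [0.05, 2.79], [-1.13, 4.28], [0.06, 2.93], [-2.69, 2.69]. Speed limits (rad/s): [2.22, 2.22, 2.79, 3.14, 3.14, 3.14].

INTERFACE

Orientations are given as [roll, pitch, yaw] about the fixed x, y, z axes, in that order (R = Rz(yaw) Ry(pitch) Rx(roll)).
In Python, from cell import env, eyes, job_done, boxes_of, regions_of gives the robot as it stands.
- The arm moves only by the tool send_rows, never from a script. Its argument "plan" is text: rows parted by semicolons, each of 5 numbers parted by spaces: the shift along the tool's x, y, z in mm, then the turn about the tool's z in rad, then the finger opening in mm, from 0 to 95.1. In form: x y z roll gripper; .... A call has 1 to 8 rows; each row shifts and turns the pose as measured when the row begins, along the tool's axes as they then stand; what a row does not reach is not made up. A row lasts 1/10 s, in which the tool goes at most 50 mm and 8.59 degrees, less where a joint would pass 70% of its speed; a pose out of reach is approached as far as the arm can. A call with a gripper value outside its range is refused whole. The fingers move at their own pace and stop on an object; the grip force is fixed at half the most. Time passes only in rows, so rows that do not move let the fingers close. It gives the time, the measured TCP pose, the force and the opening at its end, in the units of the state.
- env.state(): the state, without advancing time (a new reading comes with each control period).
- eyes.read_camera(name): name is "scene" or "side" or "wrist"; returns a dict with "image" (400x640x3 uint8, red, green, blue), "vertical_fov" (degrees; the focal length in pixels is half the picture's height over the tangent of half this angle, whatever the lens; pixels are square), "cx", "cy" (the principal point, pixels), "extrinsics" (4x4, takes a point from camera to world coordinates). Camera axes: x right, y up, looking along -z (the intrinsics and any distortion apply to the point x, -y, -z); pixel columns grow to the right and rows downward; lengths in mm; the calibration is good to about 2 mm. A picture is of the moment at which its call begins. There is no depth.
- job_done(): hands the job in, once; it reports no verdict.
Trained networks look in a picture, given as the dict that the camera call returned (one of the last four; its "shot" number tells which), for a name from the list of things; names that differ only in an ending like _2 or _b are one class to them, and where a whole thing is asked for, a point or a joint stands for the part that bears it (a point fixed in the world has none). Each returns a list of dicts, best first, with "confidence" (0 to 1); they miss things now and then, are a little off and sometimes report something else, mostly with a low value. They report only what shows in the picture. A call takes as long as a camera call.
- boxes_of(target, picture): "bbox" ([left, top, width, height] in pixels, round what is visible of it).
- regions_of(target, picture): "pixels" (400x640 bool, what is visible of it) and "bbox" ([left, top, width, height] in pixels, round what is visible of it).
The state is a dict: "t": time; "joints": joint angles; "qvel": joint speeds; "tau": joint torques, N m; "eef_pos": TCP position; "tcp_rot": TCP orientation; "ft_force": force on the tool from outside, world axes, zero at the start; "moment": the same for the moment, N m; "opening": opening from 0.0 (shut) to 1.0 (fully open).
Only numpy, scipy, OpenCV 4.12 (cv2) and the standard library are available. Lean on these libraries where they do the work, as an engineer would, in place of code of your own. Each camera call takes 0.05 s, during which the arm holds its last target.

## Working session

There is one attempt and no reset: what is moved stays moved. The work goes in short steps, Python scripts to look and compute and a tool call to move; the robot and the scene stay as the last step left them, time stands still between calls to the robot, and variables do not carry over. Pictures are saved under pics/ and viewed, and the job is handed in when it is done.

Besides the shell and the picture viewer there is one more tool, called by a JSON object that holds its "method" and its "body". send_rows: Moves the arm, as the interface text tells. Its arguments: {"type":"object","properties":{"plan":{"type":"string"}},"required":["plan"]}

```bash
ls; mkdir -p pics; cat > h.py <<'E'
import numpy as np, cv2
from cell import env, eyes, job_done, boxes_of, regions_of
def K(p):
    f=200/np.tan(np.radians(p['vertical_fov'])/2); return f,p['cx'],p['cy']
def ray(p,u,v):
    f,cx,cy=K(p); E=np.array(p['extrinsics']); d=E[:3,:3]@np.array([(u-cx)/f,-(v-cy)/f,-1]); return E[:3,3],d
def onz(p,u,v,z):
    o,d=ray(p,u,v); return o+d*(z-o[2])/d[2]
def proj(p,P):
    f,cx,cy=K(p); E=np.array(p['extrinsics']); c=E[:3,:3].T@(np.array(P)-E[:3,3]); return cx+f*c[0]/-c[2], cy-f*c[1]/-c[2]
def save(p,name,crop=None,s=1):
    im=p['image'][:,:,::-1]
    if crop: l,t,w,h=crop; im=im[t:t+h,l:l+w]
    im=cv2.resize(im,None,fx=s,fy=s,interpolation=cv2.INTER_CUBIC); cv2.imwrite('pics/'+name,im)
E
python3 - <<'E'
from h import *
for n in ['scene','side','wrist']:
    p=eyes.read_camera(n); save(p,n+'0.png')
    print(n,{k:v for k,v in p.items() if k not in('image',)})
    for t in ['weight_1_mid','tester','spindle_top']:
        try:
            for b in boxes_of(t,p): print(t,b)
        except Exception as e: print(t,e)
print(env.state())
E
```

```text
pics
scene {'vertical_fov': 47.12658604211566, 'cx': 315.45984322108615, 'cy': 195.48793571683126, 'extrinsics': array([[ 7.11007816e-01,  3.28491869e-01, -6.21740282e-01,
        -3.86997551e+02],
       [-7.02737080e-01,  3.63457837e-01, -6.11603628e-01,
        -7.93801179e+02],
       [ 2.50695594e-02,  8.71774910e-01,  4.89264779e-01,
         8.21120953e+02],
       [ 0.00000000e+00,  0.00000000e+00,  0.00000000e+00,
         1.00000000e+00]]), 'shot': 1}
weight_1_mid {'bbox': [294.5, 204.0, 14.5, 6.3], 'confidence': 0.67}
weight_1_mid {'bbox': [409.5, 256.6, 14.0, 16.9], 'confidence': 0.51}
tester {'bbox': [337.9, 193.3, 51.6, 80.3], 'confidence': 0.89}
spindle_top {'bbox': [362.4, 194.7, 14.5, 28.1], 'confidence': 0.56}
spindle_top {'bbox': [200.0, 185.6, 20.0, 14.5], 'confidence': 0.56}
side {'vertical_fov': 57.45147621406466, 'cx': 319.88927861451117, 'cy': 203.4422890475227, 'extrinsics': array([[-9.83796585e-01,  8.75701229e-02, -1.56447287e-01,
         2.17093383e+02],
       [-1.77688010e-01, -3.59902554e-01,  9.15913273e-01,
         1.39771908e+03],
       [ 2.390085
[... 1006 characters left out ...]
4.4], 'confidence': 0.56}
{'t': 0.6, 'joints': array([-1.05610991e-01,  4.90894397e-01,  1.55891161e+00,  1.51553676e-05,
        1.09169891e+00, -1.05569969e-01]), 'qvel': array([ 8.09977748e-04,  1.15809946e-03, -2.74996430e-03,  3.87767460e-04,
       -1.07254107e-07, -8.68425076e-04]), 'tau': array([-1.11245437e-03, -6.12211204e+01, -2.58361745e+01,  6.92802086e-02,
        4.44754888e-02,  7.43455371e-05]), 'eef_pos': array([6.25012242e+02, 1.82325889e-02, 2.14660421e+02]), 'tcp_rot': array([ 3.14150399e+00, -4.12962794e-06,  1.57074832e+00]), 'ft_force': array([ 0.60742906,  0.06015442, -0.6814398 ]), 'moment': array([0.03111784, 0.03467504, 0.01992957]), 'opening': 0.9990499884717748}
```

View pics/scene0.png

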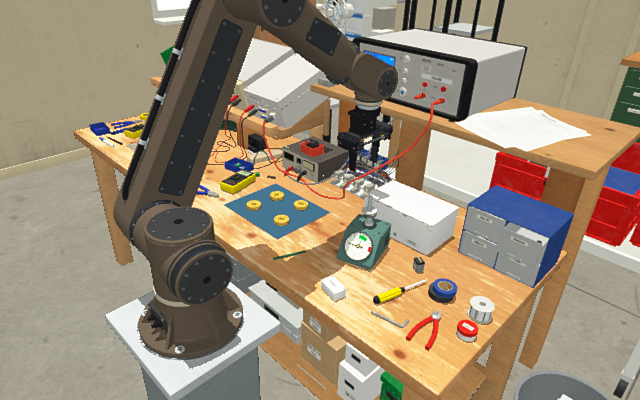

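View pics/side0.png

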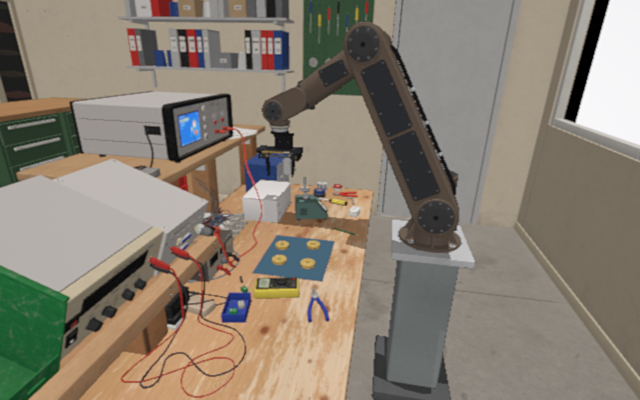

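View pics/wrist0.png

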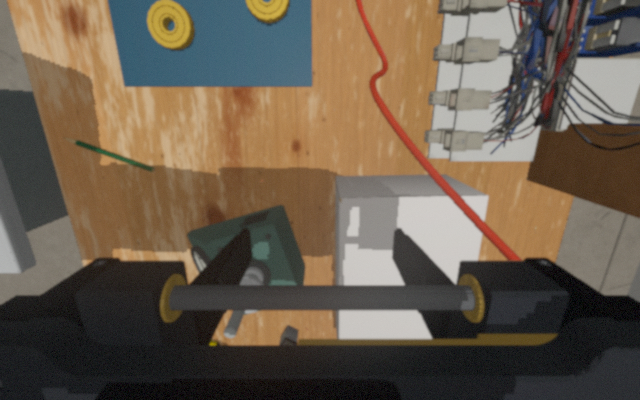

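The scene view shows four rings on the mat near (255,205), (277,195), (301,205) and (281,219). The tester is at (363,240), with its dial legible. I'll compute positions from both fixed cameras.

```bash
python3 - <<'E'
from h import *
for n in ['scene','side']:
    p=eyes.read_camera(n)
    im=cv2.cvtColor(p['image'],cv2.COLOR_RGB2HSV)
    m=cv2.inRange(im,(18,120,110),(35,255,255))
    k,l,st,c=cv2.connectedComponentsWithStats(m)
    for i in range(1,k):
        if 25<st[i,4]<400: print(n,st[i],onz(p,st[i,0]+st[i,2]/2-.5,st[i,1]+st[i,3]/2-.5,11).round(1))
    if n=='scene':
        save(p,'dial0.png',(320,180,80,100),6)
        for q in [(369,193),(369,222)]: print(q,onz(p,*q,135+52 if q[1]<200 else 135))
        print(regions_of('spindle_top',p)[0]['bbox'])
    else: save(p,'side_t.png',(270,160,90,80),7); print(onz(p,305,178,187))
    print('matcorner') 
E
```

```text
scene [231 107  11   8  34] [ 977.9 1159.8   11. ]
scene [140 113   8   8  42] [ 570. 1386.   11.]
scene [248 117  15   7  44] [963.9 979.5  11. ]
scene [124 129  19  10 114] [ 427.1 1203.5   11. ]
scene [ 99 145  29  16  94] [ 268.3 1056.2   11. ]
scene [216 148  26  14 122] [618.2 719.6  11. ]
scene [208 153   8  10  34] [547.8 741.3  11. ]
scene [214 166  10   7  27] [507.3 630.9  11. ]
scene [212 173  44  21 311] [481.  493.9  11. ]
scene [244 185  13   8  47] [500.3 418.2  11. ]
scene [270 191  14  10 110] [538.4 312.9  11. ]
scene [247 200  14  11 115] [436. 315.  11.]
scene [294 200  14  10 115] [558.7 208.3  11. ]
scene [226 212  26  20 115] [334.9 264.   11. ]
scene [274 215  15  11 137] [442.7 177.9  11. ]
scene [213 219  13   9  41] [283.3 298.9  11. ]
scene [281 230  22  22 109] [389.7  67.6  11. ]
scene [220 233  14  11  55] [251.8 212.6  11. ]
scene [265 239  21  17  74] [330.6  75.9  11. ]
scene [273 240  12   8  38] [350.1  82.6  11. ]
scene [361 270  14   8  30] [ 438.2 -193.9   11. ]
scene [347 273  14   8  26] [ 399.7 -175.8   11. ]
scene [315 283  11  12  32] [ 297.  -147.8   11. ]
scene [377 286  25  17 214] [ 414.3 -286.9   11. ]
scene [307 294  16  11  41] [ 257.8 -166.8   11. ]
scene [354 303  24  17  47] [ 320.4 -285.1   11. ]
scene [362 302  16  10  40] [ 340.2 -281.7   11. ]
scene [464 343  15   7  38] [ 410.7 -525.5   11. ]
(369, 193) [543.27671301 -93.94965481 187.        ]
(369, 222) [ 489.62130512 -143.71903199  135.        ]
[361.4, 195.3, 16.1, 26.0]
matcorner
side [355   8   4  12  35] [-370.1 7768.3   11. ]
side [318  15   3  11  33] [-1161.   8845.5    11. ]
side [331 198  15   7  73] [ 414.4 -293.1   11. ]
side [307 241  12   8  75] [448.9 184.3  11. ]
side [276 242  12   7  74] [562.6 214.2  11. ]
side [273 255  13   9  94] [542.9 316.   11. ]
side [301 259  13   9 100] [440.9 321.   11. ]
[538.25482641 -81.78922135 187.        ]
matcorner
```

View pics/dial0.png

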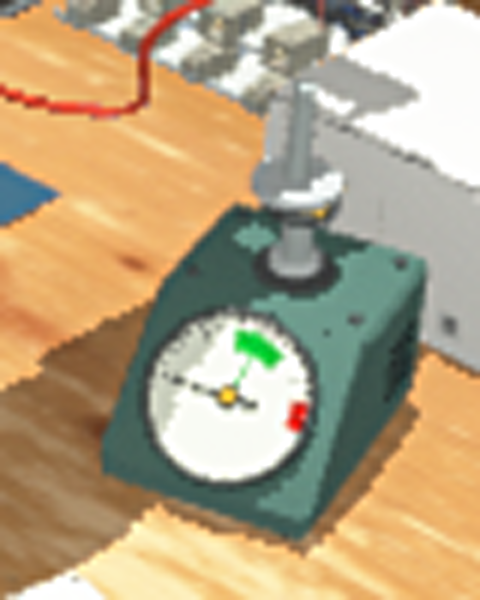

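View pics/side_t.png

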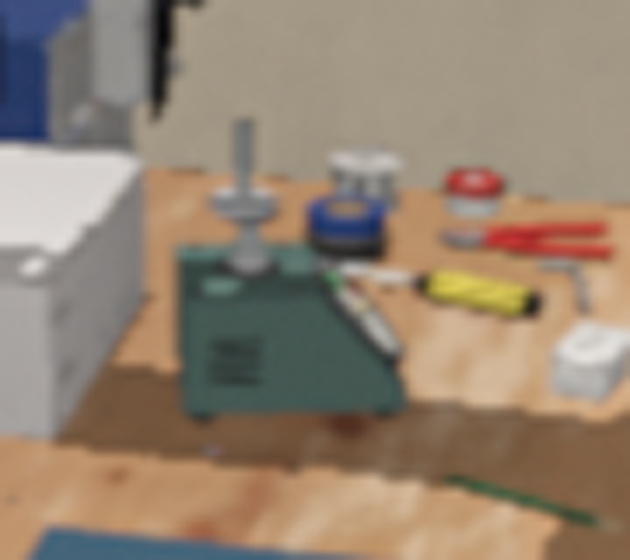

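Sector mid is about 106° from the needle, so roughly 16–26 mm of sink (two or three weights). I'll go above ring (446,181).

{"method": "send_rows", "body": {"plan": "35 -36 0 0 66; 35 -36 0 0 66; 35 -36 0 0 66; 35 -36 10 0 66; 35 -36 10 0 66; 0 0 0 0 66"}}

```text
t: 1.35
eef_pos: [443.7, 174.7, 194.2]
tcp_rot: [3.14, -0.0, 1.567]
ft_force: [-1.1, 0.1, -0.5]
opening: 0.695
```

```bash
cat >> h.py <<'E'
def ringfit(p,verbose=True):
    im=cv2.cvtColor(p['image'],cv2.COLOR_RGB2HSV)
    m=cv2.inRange(im,(18,110,90),(36,255,255))
    out=[]
    cs,_=cv2.findContours(m,cv2.RETR_EXTERNAL,cv2.CHAIN_APPROX_NONE)
    for c in cs:
        if cv2.contourArea(c)>600:
            out.append((c,cv2.fitEllipse(c)))
    return out
E
python3 - <<'E'
from h import *
p=eyes.read_camera('wrist'); save(p,'wrist1.png')
s=env.state(); print(s['t'],s['eef_pos'],s['tcp_rot'],s['opening'],s['ft_force'])
print('tcp px',proj(p,s['eef_pos']))
for c,e in ringfit(p): print(np.round(e[0],1),np.round(e[1],1),onz(p,*e[0],13).round(1))
E
```

```text
1.4 [445.91674837 173.7267535  194.85383934] [ 3.13785411e+00 -2.99432889e-04  1.56666339e+00] 0.6969560575386928 [ 0.18833767  1.05503437 -0.58208917]
tcp px (np.float64(323.4730366879866), np.float64(247.43717877409645))
[490.4 338.9] [  9.9 440.1] [706.5 -78.4  13. ]
[324.3 174.5] [37.1 37.5] [448.4 183.3  13. ]
[415.6 151.5] [37.8 40.9] [562.1 212.1  13. ]
[407.8  58.4] [42.1 48.9] [543.1 317.1  13. ]
[317.6  56. ] [42.1 47.9] [440.8 319.9  13. ]
```

View pics/wrist1.png

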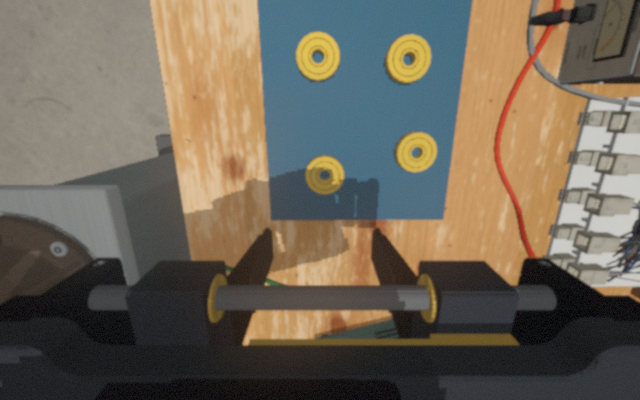

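The rings are seen clearly at (324,174), (416,151), (408,58) and (318,56), and this agrees with the fixed cameras. I'll descend on the near one, first stopping at z≈40 to check.

{"method": "send_rows", "body": {"plan": "3 1 40 0 66; 3 1 40 0 66; 3 0 40 0 66; 0 0 30 0 66; 0 0 0 0 66"}}

```text
t: 1.9
eef_pos: [456.3, 181.9, 42.9]
tcp_rot: [3.126, -0.003, 1.566]
ft_force: [0.5, -0.7, 0.3]
opening: 0.693
```

```bash
python3 - <<'E'
from h import *
p=eyes.read_camera('wrist'); save(p,'wrist2.png')
s=env.state(); print(s['t'],s['eef_pos'],s['tcp_rot'],s['opening'],s['ft_force'])
print('tcp px',proj(p,s['eef_pos']))
for c,e in ringfit(p): print(np.round(e[0],1),np.round(e[1],1),onz(p,*e[0],13).round(1))
E
```

```text
1.95 [456.96440241 182.08515051  44.47235112] [ 3.12453402e+00 -3.04332378e-03  1.56543675e+00] 0.6968068673444191 [-0.46206507  0.86747431 -0.52310681]
tcp px (np.float64(321.2430539495082), np.float64(246.59794128870303))
[474.3 339.1] [  9.9 417.8] [593.   73.5  13. ]
[309.6 225.4] [61.4 63. ] [448.5 184.1  13. ]
[461.3 187.9] [63.3 70.8] [561.3 212.8  13. ]
[454.6  33. ] [72.6 88.6] [542.4 314.4  13. ]
[293.8  30.1] [72.7 82.2] [440.9 316.1  13. ]
```

View pics/wrist2.png

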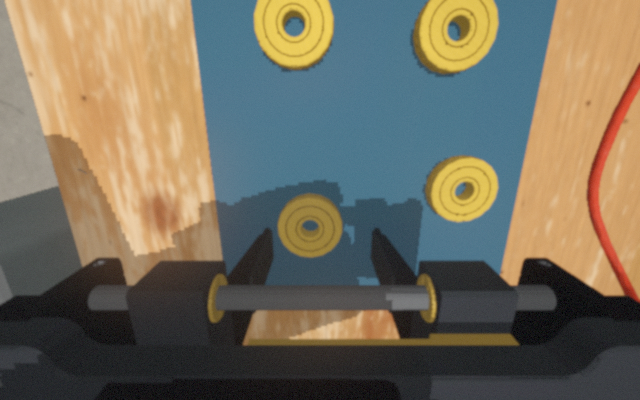

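{"method": "send_rows", "body": {"plan": "1 -4.5 0 0 66; 0.5 -4 10 0 66; 0 0 10 0 66; 0 0 10 0 66; 0 0 5 0 66; 0 0 0 0 66"}}

```text
t: 2.55
eef_pos: [452.0, 183.8, 11.5]
tcp_rot: [3.116, -0.005, 1.565]
ft_force: [-1.3, 0.3, -0.1]
opening: 0.692
```

```bash
python3 - <<'E'
from h import *
p=eyes.read_camera('wrist'); save(p,'wrist3.png')
s=env.state(); print(s['t'],s['eef_pos'],s['tcp_rot'],s['opening'],s['ft_force'])
print('tcp px',proj(p,s['eef_pos']))
for c,e in ringfit(p): print(np.round(e[0],1),np.round(e[1],1),onz(p,*e[0],13).round(1))
E
```

```text
2.6 [452.02337856 183.82000085  11.72092055] [ 3.11606714 -0.00519937  1.56440017] 0.6944365893505131 [-0.64296399  0.35697296 -0.24276777]
tcp px (np.float64(320.29911554847735), np.float64(245.89021439825575))
[485.9 338.9] [  9.9 438.9] [576.3 104.7  13. ]
[314.7 245.9] [71.2 73.1] [448.3 184.5  13. ]
[490.  202.3] [72.9 83.8] [560.7 213.1  13. ]
[485.7  29.9] [ 71.8 107.4] [541.6 310.4  13. ]
[297.3  27.2] [68.5 99.9] [440.9 311.7  13. ]
```

View pics/wrist3.png

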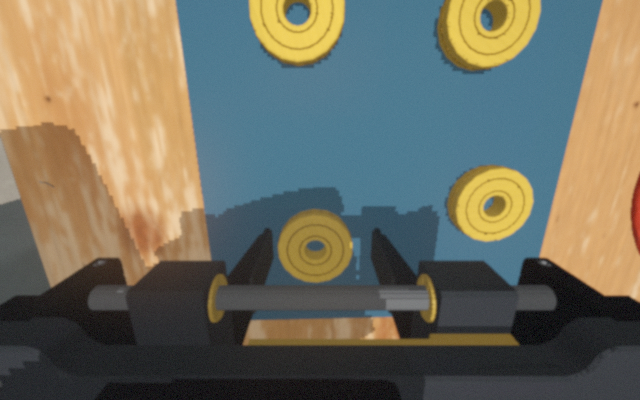

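{"method": "send_rows", "body": {"plan": "0.5 -3.5 4 0 66; 0 0 3 0 66; 0 0 0 0 66; 0 0 0 0 50; 0 0 0 0 40; 0 0 0 0 40; 0 0 0 0 40; 0 0 0 0 40"}}

```text
t: 3.4
eef_pos: [448.6, 184.6, 4.6]
tcp_rot: [3.115, -0.005, 1.565]
ft_force: [-0.3, 1.5, -3.1]
opening: 0.515
```

```bash
python3 - <<'E'
from h import *
p=eyes.read_camera('wrist'); save(p,'wrist4.png')
s=env.state(); print(s['t'],s['eef_pos'],s['tcp_rot'],s['opening'],s['ft_force'])
print('tcp px',proj(p,s['eef_pos']))
for c,e in ringfit(p): print(np.round(e[0],1),np.round(e[1],1),onz(p,*e[0],13).round(1))
E
```

```text
3.45 [448.62637134 184.54273221   4.53707754] [ 3.11550977 -0.00536143  1.56449965] 0.5130343573065624 [-2.13012634e-01  1.04090740e-03 -1.41759211e+00]
tcp px (np.float64(320.2225679632053), np.float64(245.7497595895442))
[461.5 338.9] [  9.9 448.4] [549.8 112.8  13. ]
[321.6 251.3] [71.8 77.3] [449.3 184.9  13. ]
[501.5 206.6] [75.4 87.7] [560.5 213.3  13. ]
[498.8  29.6] [ 71.5 113.4] [541.2 309.6  13. ]
[303.4  27.7] [ 66.6 104.9] [440.9 310.4  13. ]
```

View pics/wrist4.png

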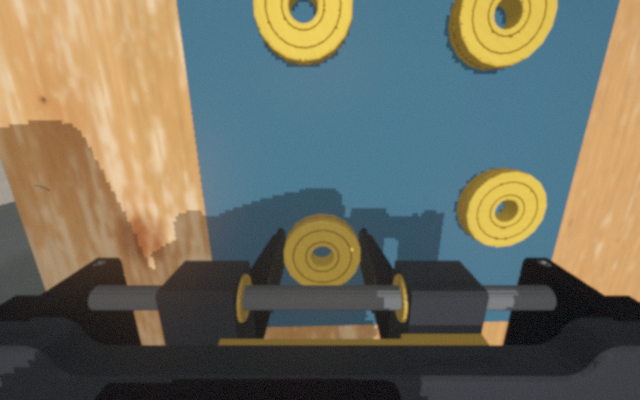

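The ring is gripped, centred at (321,251) between the fingers. Lifting.

{"method": "send_rows", "body": {"plan": "0 0 -10 0 40; 0 0 -30 0 40; 0 0 -40 0 40; 0 0 -40 0 40; 0 0 -40 0 40; 0 0 -40 0 40; 0 0 0 0 40"}}

```text
t: 4.15
eef_pos: [441.8, 183.0, 215.3]
tcp_rot: [3.117, -0.005, 1.564]
ft_force: [0.2, 0.7, -2.0]
opening: 0.511
```

```bash
python3 - <<'E'
from h import *
p=eyes.read_camera('wrist'); save(p,'wrist5.png')
s=env.state(); print(s['t'],s['eef_pos'],s['tcp_rot'],s['opening'],s['ft_force'])
print('tcp px',proj(p,s['eef_pos']))
for c,e in ringfit(p): print(np.round(e[0],1),np.round(e[1],1))
E
```

```text
4.2 [440.93844367 182.79449992 213.06884938] [ 3.12023712 -0.00415967  1.56435641] 0.5100221287124341 [ 0.57554419 -0.54104535 -2.0320886 ]
tcp px (np.float64(318.90569951190395), np.float64(244.59799515461594))
[464.6 338.9] [  9.9 447.5]
[321.4 251.3] [72.5 77.7]
[407.2 155.8] [35.1 37.4]
[398.9  70.2] [38.9 44.1]
[315.3  67.9] [39.2 43.9]
```

View pics/wrist5.png

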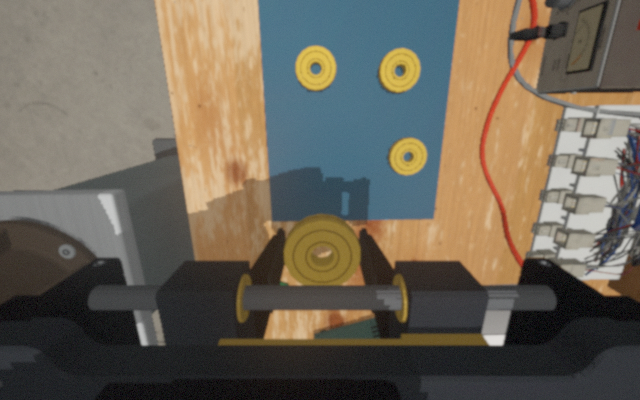

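{"method": "send_rows", "body": {"plan": "-40 12 -1 0 40; -40 12 -1 0 40; -40 12 -1 0 40; -40 12 -1 0 40; -40 12 -1 0 40; -40 12 0 0 40; -40 12 0 0 40; -40 12 0 0 40"}}

```text
t: 5.0
eef_pos: [531.9, -144.7, 209.8]
tcp_rot: [3.134, -0.008, 1.573]
ft_force: [0.6, 0.9, -1.9]
opening: 0.512
```

{"method": "send_rows", "body": {"plan": "0 0 0 0 40; 0 0 0 0 40"}}

```text
t: 5.2
eef_pos: [531.4, -149.0, 206.3]
tcp_rot: [3.139, -0.009, 1.567]
ft_force: [-0.4, 0.6, -2.2]
opening: 0.519
```

```bash
python3 - <<'E'
from h import *
p=eyes.read_camera('wrist'); save(p,'wrist6.png')
s=env.state(); print(s['t'],s['eef_pos'],s['tcp_rot'],s['opening'],s['ft_force'])
print('tcp px',proj(p,s['eef_pos']))
for b in regions_of('spindle_top',p): print(b['bbox'],b['confidence'])
E
```

```text
5.25 [ 531.46490843 -148.79733297  206.33774326] [ 3.13899982 -0.00900514  1.56802792] 0.5168644535422198 [ 0.35060111 -0.45611085 -2.13096499]
tcp px (np.float64(320.25616289238155), np.float64(245.400343490703))
[311.5, 130.7, 47.9, 50.3] 0.88
```

View pics/wrist6.png

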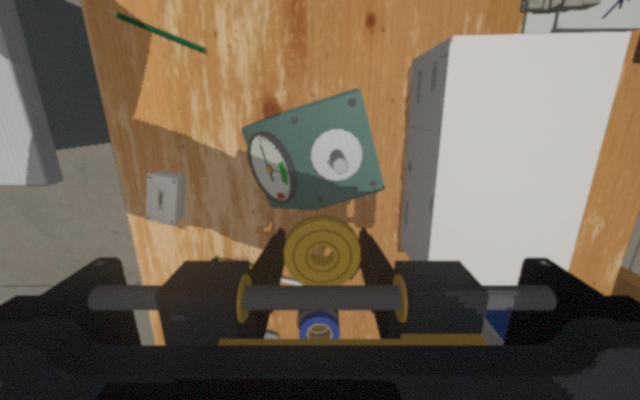

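```bash
python3 - <<'E'
from h import *
p=eyes.read_camera('wrist')
save(p,'w6z.png',(270,110,130,180),5.5/2*1.2)
save(p,'w6z2.png',(300,120,80,70),9)
import pickle; pickle.dump(p,open('w6.pkl','wb'))
for uv in [(341,168)]: print(onz(p,*uv,187))
E
```

```text
[545.92884319 -99.50449659 187.        ]
```

View pics/w6z2.png

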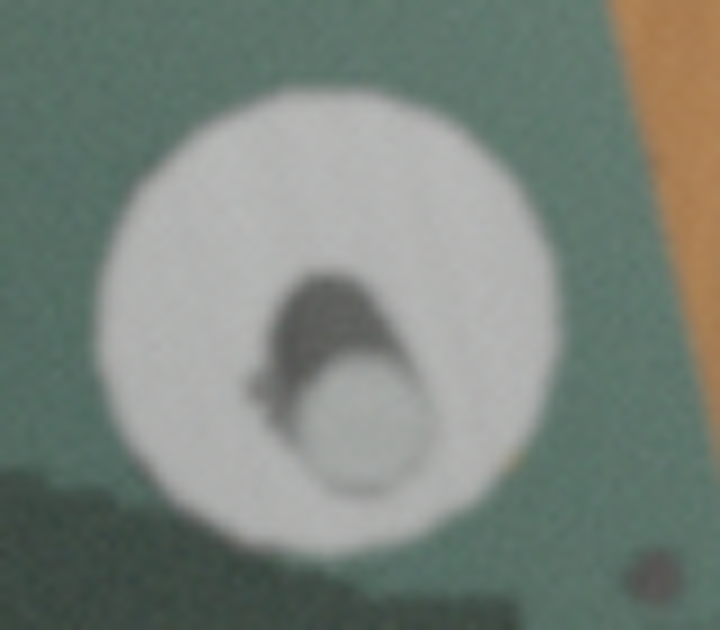

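View pics/w6z.png

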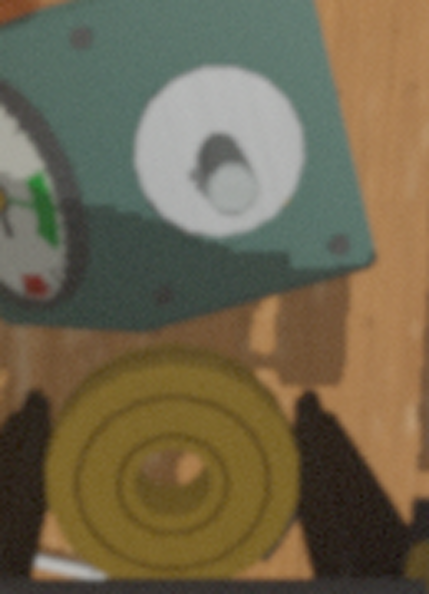

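```bash
python3 - <<'E'
from h import *
import pickle; p=pickle.load(open('w6.pkl','rb'))
s=env.state(); print(s['eef_pos'],s['tcp_rot'])
print('tip',onz(p,340.3,166.4,187),'platen',onz(p,336.1,155.1,135))
print('hole',onz(p,322.1,256,s['eef_pos'][2]+11.5))
save(p,'hole.png',(275,205,95,90),8)
E
```

```text
[ 531.74418379 -147.79334705  207.31884395] [ 3.13755127 -0.00858065  1.56958313]
tip [545.4300997  -98.39834287 187.        ] platen [545.27488302 -97.99776184 135.        ]
hole [ 532.80778585 -149.30838023  218.81884395]
```

View pics/hole.png

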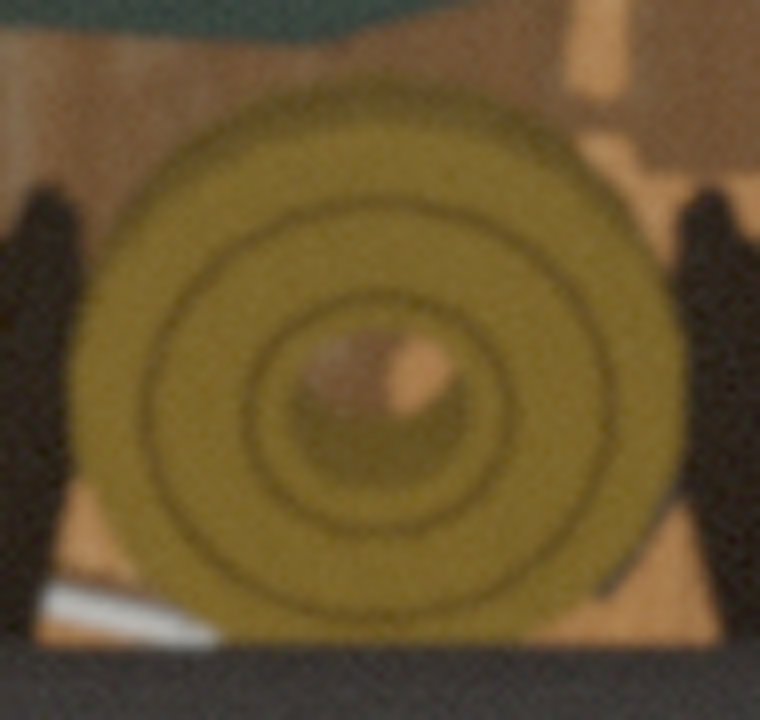

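The tip is at pixel (340,166), giving (545.4,-98.3), and the platen centre agrees. The held ring's hole at (322,256) gives (532.7,-149.2). So the required shift is +12.8 in x and +50.9 in y.

{"method": "send_rows", "body": {"plan": "17 4.3 0 0 40; 17 4.3 0 0 40; 16 4.2 0 0 40; 0 0 0 0 40; 0 0 0 0 40"}}

```text
t: 5.85
eef_pos: [543.5, -91.0, 207.9]
tcp_rot: [3.138, -0.009, 1.576]
ft_force: [0.1, -0.5, -1.3]
opening: 0.512
```

```bash
cat > look.py <<'E'
import sys
from h import *
tag=sys.argv[1]
s0=env.state()
p=eyes.read_camera('wrist'); s=env.state()
print(s['t'],s0['eef_pos'].round(2),s['eef_pos'].round(2),s['tcp_rot'].round(4),s['opening'].round(3),s0['ft_force'].round(2),s['ft_force'].round(2))
T=np.array(s['eef_pos'])
save(p,tag+'h.png',(275,205,95,90),8)
import pickle; pickle.dump((p,s),open('last.pkl','wb'))
f=proj(p,[545.4,-98.3,187]); print('tip px',np.round(f,1),'in crop',((f[0]-275+.5)*8-.5,(f[1]-205+.5)*8-.5))
E
python3 look.py a1
```

```text
Traceback (most recent call last):
  File "look.py", line 6, in <module>
    print(s['t'],s0['eef_pos'].round(2),s['eef_pos'].round(2),s['tcp_rot'].round(4),s['opening'].round(3),s0['ft_force'].round(2),s['ft_force'].round(2))
                                                                                    ^^^^^^^^^^^^^^^^^^
AttributeError: 'float' object has no attribute 'round'
```

```bash
sed -i "s/s\['opening'\].round(3)/round(s['opening'],3)/" look.py; python3 look.py a1
```

```text
5.95 [543.43 -91.12 207.97] [543.46 -91.61 207.94] [ 3.1382 -0.009   1.5749] 0.515 [-0.54 -0.38 -1.95] [ 0.02 -0.35 -1.61]
tip px [322.8 241.8] in crop (np.float64(386.22298322065353), np.float64(297.982128133832))
```

View pics/a1h.png

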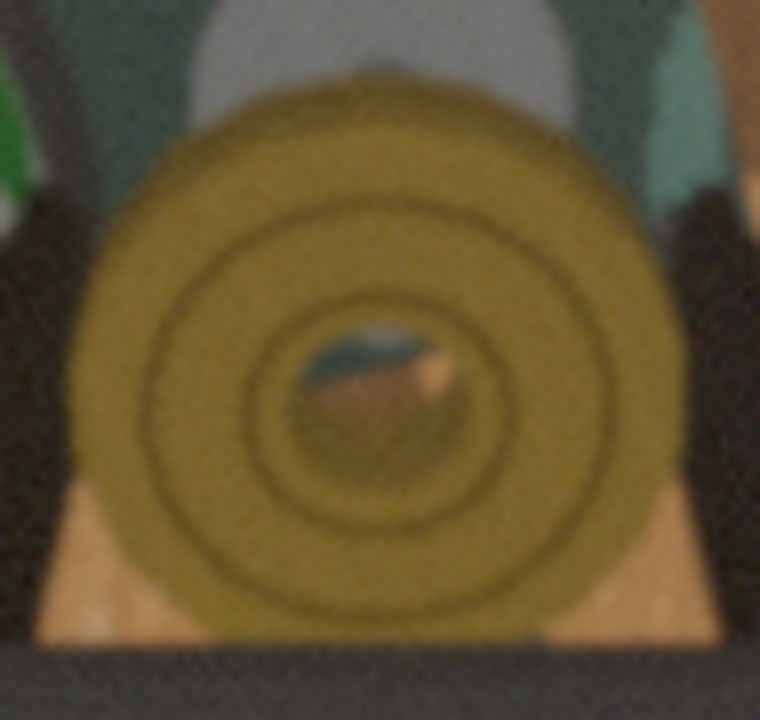

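```bash
cat >> look.py <<'E'
h=onz(p,321.8,255.8,T[2]+11.5); print('hole',h.round(2),'need dx,dy world',(np.array([545.4,-98.3])-h[:2]).round(2))
E
sed -i 's/tip px/tip px/' look.py; python3 - <<'E'
from h import *
import pickle; p,s=pickle.load(open('last.pkl','rb'))
print(onz(p,321.8,255.8,s['eef_pos'][2]+11.5))
E
```

```text
[544.47915637 -92.3983673  219.44307691]
```

{"method": "send_rows", "body": {"plan": "-2.5 0.5 0 0 40; -2.5 0.5 4 0 40; 0 0 4 0 40; 0 0 3 0 40; 0 0 0 0 40"}}

```text
t: 6.45
eef_pos: [544.1, -98.6, 195.7]
tcp_rot: [3.138, -0.009, 1.573]
ft_force: [-0.9, 0.3, -1.8]
opening: 0.513
```

```bash
python3 look.py a2
```

```text
6.5 [544.1  -98.58 195.68] [544.16 -98.59 195.84] [ 3.1384 -0.0088  1.5729] 0.512 [-0.91  0.33 -1.82] [-0.86 -0.45 -1.69]
tip px [322.1 239.7] in crop (np.float64(380.1321803148112), np.float64(281.1907522145648))
hole [545.15 -99.78 207.34] need dx,dy world [0.25 1.48]
```

View pics/a2h.png

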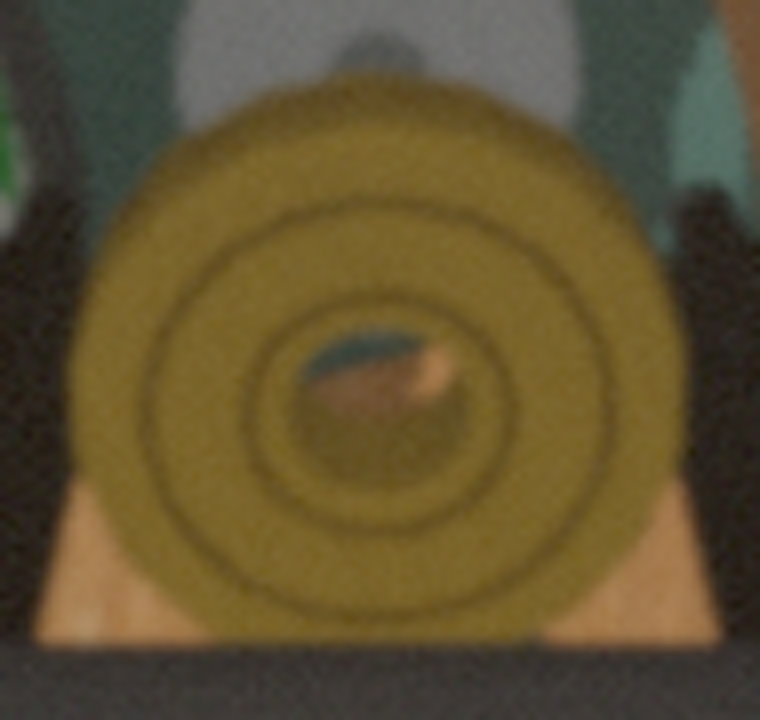

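{"method": "send_rows", "body": {"plan": "1.4 0.2 0 0 40; 0 0 2 0 40; 0 0 2 0 40; 0 0 0 0 40"}}

```text
t: 6.9
eef_pos: [544.5, -97.0, 191.7]
tcp_rot: [3.138, -0.009, 1.573]
ft_force: [0.7, 0.1, -1.9]
opening: 0.512
```

```bash
python3 look.py a3
```

```text
6.95 [544.5  -96.96 191.73] [544.54 -96.97 191.83] [ 3.1379 -0.0087  1.5731] 0.513 [ 0.66  0.12 -1.92] [ 0.64  0.03 -2.19]
tip px [321.5 244.4] in crop (np.float64(375.51602877938467), np.float64(318.8515431067294))
hole [545.54 -98.14 203.33] need dx,dy world [-0.14 -0.16]
```

View pics/a3h.png

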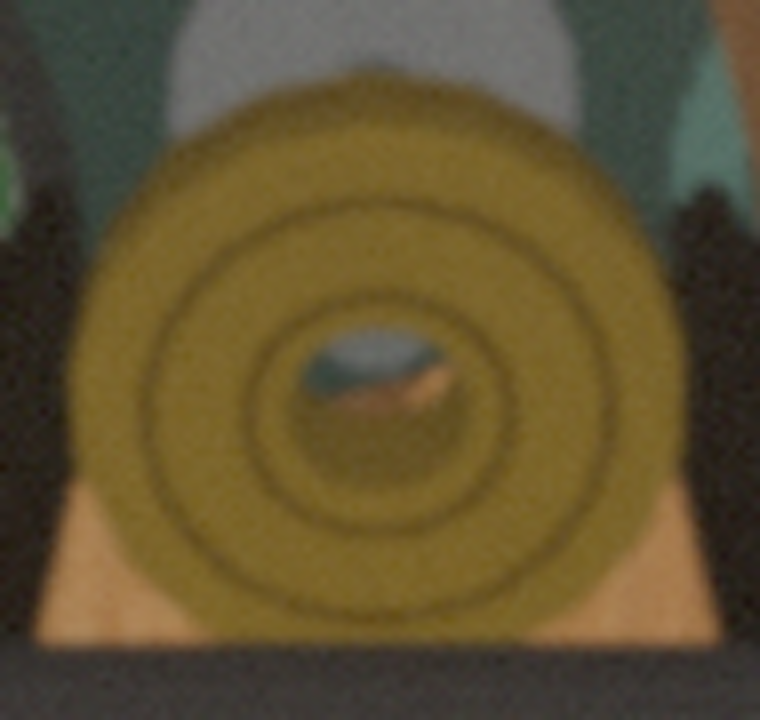

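{"method": "send_rows", "body": {"plan": "0 0 2 0 40; 0 0 2 0 40; 0 0 2 0 40; 0 0 2 0 40; 0 0 0 0 40"}}

```text
t: 7.45
eef_pos: [544.6, -96.8, 183.1]
tcp_rot: [3.138, -0.009, 1.573]
ft_force: [0.1, -0.1, -0.7]
opening: 0.514
```

```bash
python3 look.py a4
```

```text
7.5 [544.59 -96.85 183.12] [544.66 -96.87 183.3 ] [ 3.1376 -0.0086  1.5731] 0.515 [ 0.11 -0.08 -0.67] [ 0.12  0.15 -1.7 ]
tip px [321.4 250.4] in crop (np.float64(374.67845337771223), np.float64(366.4425728365802))
hole [545.63 -98.04 194.8 ] need dx,dy world [-0.23 -0.26]
```

View pics/a4h.png

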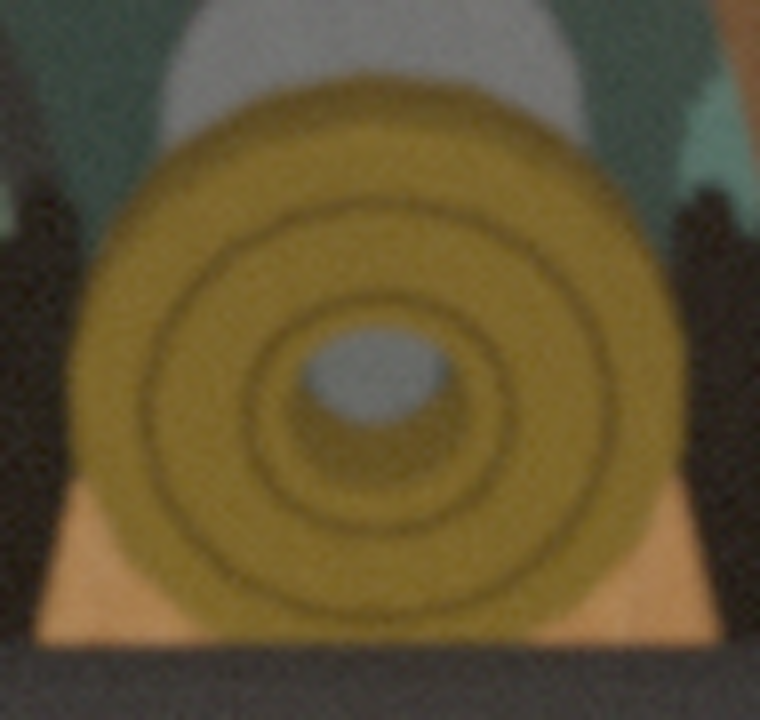

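The tip shows in the hole where an unsunk tip should be (bottom edge at crop row 427), so the ring is threading. Continuing down.

{"method": "send_rows", "body": {"plan": "-0.2 -0.2 3 0 40; 0 0 4 0 40; 0 0 4 0 40; 0 0 4 0 40; 0 0 0 0 40"}}

```text
t: 8.0
eef_pos: [544.5, -97.0, 166.9]
tcp_rot: [3.138, -0.009, 1.573]
ft_force: [0.2, -0.3, -1.3]
opening: 0.512
```

```bash
python3 look.py a5
```

```text
8.05 [544.45 -96.99 166.86] [544.53 -97.   167.11] [ 3.1375 -0.0086  1.5731] 0.516 [ 0.22 -0.35 -1.28] [ 0.18 -0.79 -1.92]
tip px [321.7 262.9] in crop (np.float64(377.1564302510269), np.float64(466.6901263313316))
hole [545.49 -98.1  178.61] need dx,dy world [-0.09 -0.2 ]
```

View pics/a5h.png

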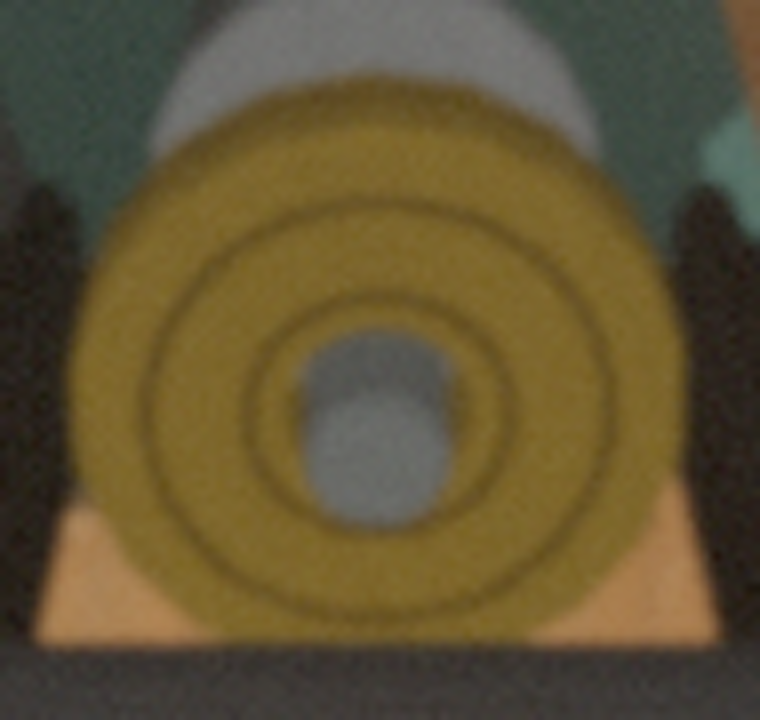

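```bash
python3 - <<'E'
from h import *
import pickle; p=pickle.load(open('w6.pkl','rb'))
b=onz(p,405,150,0);print(b)
for z in range(60,200,20): print(z,onz(p,437,150,z).round(0))
E
```

```text
[ 644.5717282  -110.33590016    0.        ]
60 [ 663. -103.   60.]
80 [ 654. -101.   80.]
100 [646. -98. 100.]
120 [638. -96. 120.]
140 [630. -93. 140.]
160 [621. -91. 160.]
180 [613. -88. 180.]
```

{"method": "send_rows", "body": {"plan": "-0.1 0 4 0 40; 0 0 4 0 40; 0 0 4 0 40; 0 0 4 0 40; 0 0 4 0 40; 0 0 3 0 40; 0 0 0 0 40"}}

```text
t: 8.75
eef_pos: [544.7, -96.9, 142.0]
tcp_rot: [3.137, -0.009, 1.573]
ft_force: [-0.4, -0.2, -2.1]
opening: 0.515
```

```bash
python3 look.py a6
```

```text
8.8 [544.71 -96.89 142.03] [544.79 -96.92 142.23] [ 3.1372 -0.0085  1.5731] 0.504 [-0.38 -0.25 -2.05] [-0.74  0.56 -2.1 ]
tip px [321.4 287.6] in crop (np.float64(374.5202832263599), np.float64(664.484078602065))
hole [545.76 -98.06 153.73] need dx,dy world [-0.36 -0.24]
```

{"method": "send_rows", "body": {"plan": "-0.2 -0.3 3 0 40; 0 0 2 0 40; 0 0 2 0 40; 0 0 2 0 40; 0 0 2 0 40; 0 0 1.5 0 40; 0 0 0 0 40; 0 0 0 0 40"}}

```text
t: 9.6
eef_pos: [544.9, -97.2, 129.5]
tcp_rot: [3.136, -0.008, 1.573]
ft_force: [-1.0, -0.1, 0.4]
opening: 0.512
```

```bash
python3 look.py a7; python3 - <<'E'
from h import *
p=eyes.read_camera('scene'); save(p,'dial1.png',(320,180,80,100),6)
E
```

```text
9.65 [544.88 -97.16 129.47] [544.87 -97.16 129.48] [ 3.1359 -0.008   1.5731] 0.511 [-0.96 -0.07  0.35] [-0.48  0.1  -0.24]
tip px [321.3 303.1] in crop (np.float64(374.13631693997604), np.float64(787.9266959557458))
hole [545.89 -98.42 140.98] need dx,dy world [-0.49  0.12]
```

View pics/dial1.png

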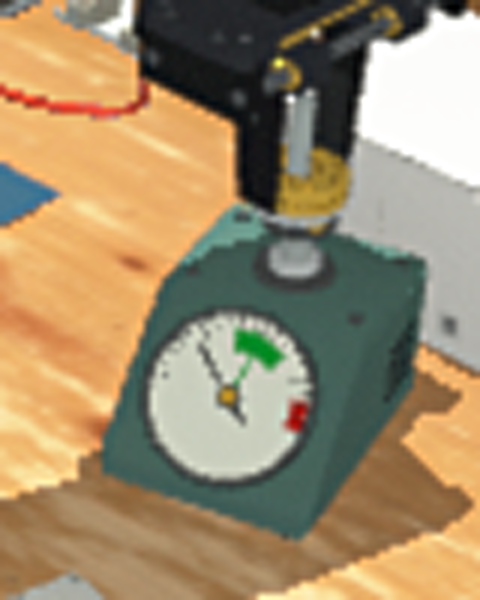

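View pics/a7h.png

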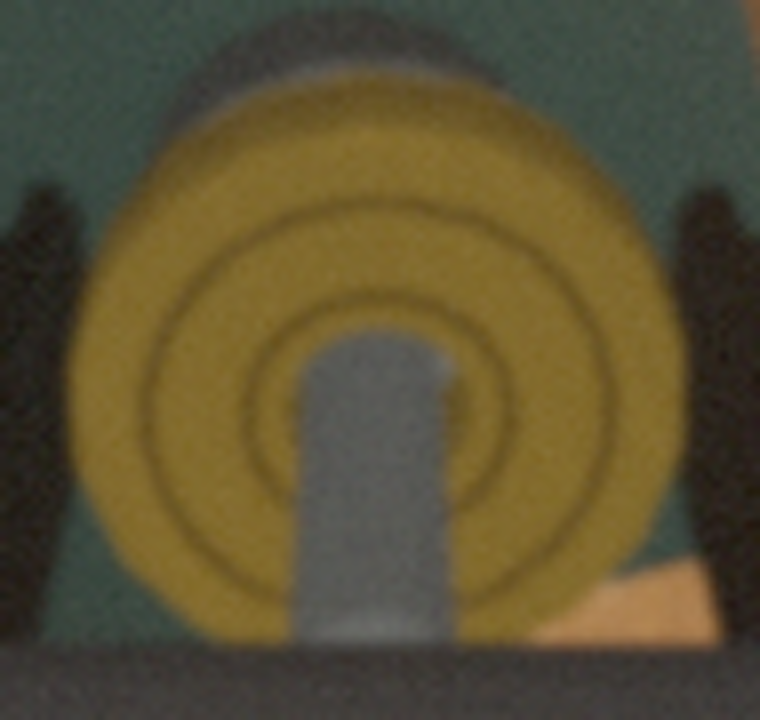

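The needle moved about 45° and the wrist force is near 0, so the platen carries the ring. Releasing, then rising straight up.

{"method": "send_rows", "body": {"plan": "0 0 0 0 54; 0 0 0 0 60; 0 0 0 0 66; 0 0 0 0 66; 0 0 0 0 66"}}

```text
t: 10.2
eef_pos: [545.3, -97.3, 129.8]
tcp_rot: [3.135, -0.008, 1.573]
ft_force: [-0.5, 0.7, -0.3]
opening: 0.696
```

```bash
python3 look.py a8; python3 - <<'E'
from h import *
p=eyes.read_camera('scene'); save(p,'dial2.png',(320,180,80,100),6)
E
```

```text
10.25 [545.31 -97.25 129.83] [545.28 -97.26 129.82] [ 3.1347 -0.0077  1.5731] 0.693 [-0.46  0.66 -0.28] [0.35 0.75 0.47]
tip px [320.6 302.4] in crop (np.float64(368.06204037732596), np.float64(783.0278837324281))
hole [546.3  -98.52 141.32] need dx,dy world [-0.9   0.22]
```

View pics/dial2.png

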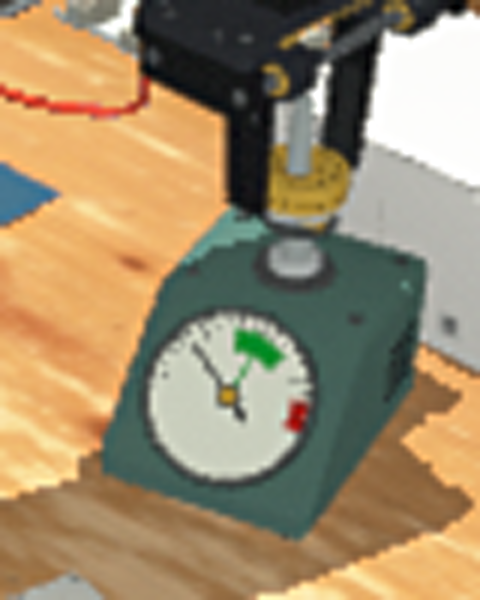

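View pics/a8h.png

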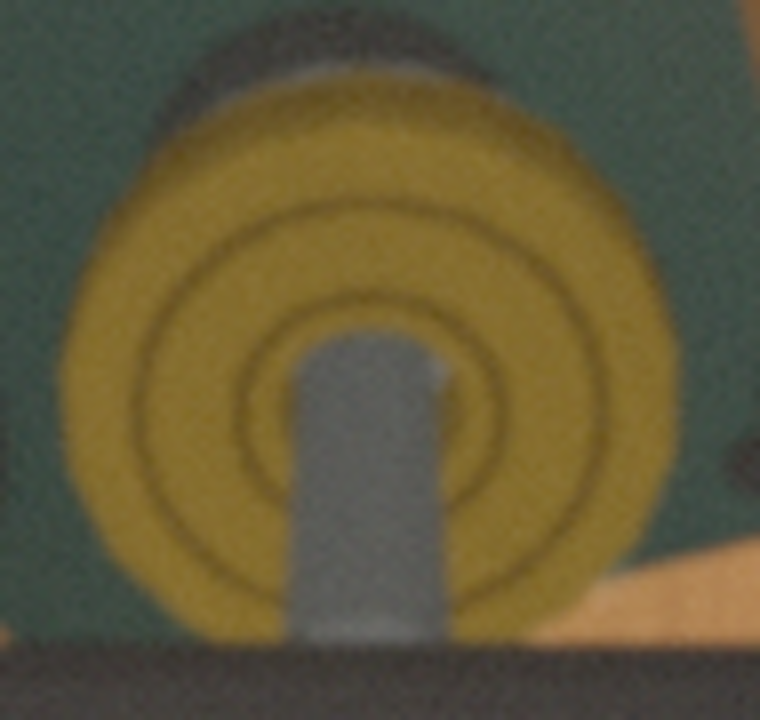

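Ring 1 has settled: needle about 40°, roughly 8 mm. Fetching ring 2 at (561,213).

{"method": "send_rows", "body": {"plan": "0 0 -10 0 66; 0 0 -20 0 66; 0 0 -25 0 66; 0 0 -25 0 66; 20 0 -10 0 66; 40 2 0 0 66; 40 2 0 0 66; 40 2 0 0 66"}}

```text
t: 11.1
eef_pos: [551.1, 41.9, 230.2]
tcp_rot: [3.131, -0.007, 1.566]
ft_force: [0.5, -0.5, -0.4]
opening: 0.693
```

{"method": "send_rows", "body": {"plan": "40 2 0 0 66; 40 2 0 0 66; 40 2 5 0 66; 30 2 10 0 66; 10 0 10 0 66; 0 0 10 0 66; 0 0 0 0 66"}}

```text
t: 11.8
eef_pos: [559.6, 212.2, 200.4]
tcp_rot: [3.126, -0.008, 1.571]
ft_force: [-0.4, -0.1, -0.2]
opening: 0.696
```

```bash
cat > lookr.py <<'E'
import sys
from h import *
p=eyes.read_camera('wrist'); save(p,sys.argv[1]+'.png')
s=env.state(); print(s['t'],s['eef_pos'].round(2),s['tcp_rot'].round(4),round(s['opening'],3),s['ft_force'].round(2))
for c,e in ringfit(p): print(np.round(e[0],1),np.round(e[1],1),onz(p,*e[0],13).round(1))
E
python3 lookr.py b1
```

```text
11.85 [559.89 211.94 201.15] [ 3.1247 -0.0082  1.57  ] 0.694 [-0.65  0.49 -0.39]
[475.1 339.1] [  9.8 405. ] [807.3 -46.4  13. ]
[321.4 181. ] [36.1 36.5] [563.1 212.1  13. ]
[305.4  95.4] [39.6 43. ] [544.  317.3  13. ]
[219.2  92.8] [40.  45.3] [441.6 320.1  13. ]
```

View pics/b1.png

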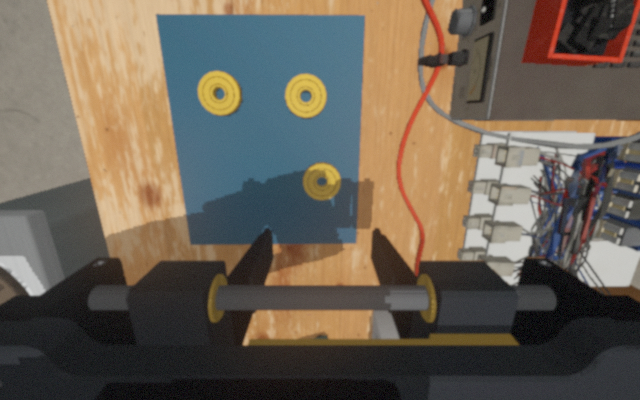

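```bash
python3 - <<'E'
from h import *
p=eyes.read_camera('wrist')
E0=np.array(p['extrinsics'])
o1,d1=ray(p,398,160)
# wrist5 pose ~ TCP (440.9,182.8,213.1): shift the camera
q=dict(p); E=E0.copy(); E[:3,3]+=np.array([440.94,182.79,213.07])-env.state()['eef_pos']; q['extrinsics']=E
o2,d2=ray(q,483,145)
A=np.stack([d1,-d2],1); t,r,_,_=np.linalg.lstsq(A,o2-o1,rcond=None)
print(o1+d1*t[0],o2+d2*t[1])
E
```

```text
[670.19547999 234.77754468 -14.13950181] [671.89991201 225.0710446  -12.09567359]
```

{"method": "send_rows", "body": {"plan": "0 -1 30 0 66; 0 -1 30 0 66; 0 -1 30 0 66; 0 -1 30 0 66; 0 -1 25 0 66; 0 0 10 0 66; 0 0 0 0 66"}}

```text
t: 12.6
eef_pos: [563.2, 205.1, 47.4]
tcp_rot: [3.114, -0.01, 1.559]
ft_force: [-0.2, 0.3, 0.3]
opening: 0.696
```

```bash
python3 lookr.py b2
```

```text
12.65 [563.5  205.28  48.16] [ 3.1135 -0.0105  1.5591] 0.697 [-0.23 -0.28  0.12]
[489.8 338.9] [  9.9 438.6] [717.6  90.5  13. ]
[319.  216.9] [60.8 62. ] [563.1 212.8  13. ]
[288.2  69.9] [72.3 80.4] [544.  317.6  13. ]
[132.9  67. ] [72.8 92.3] [442.6 320.1  13. ]
```

View pics/b2.png

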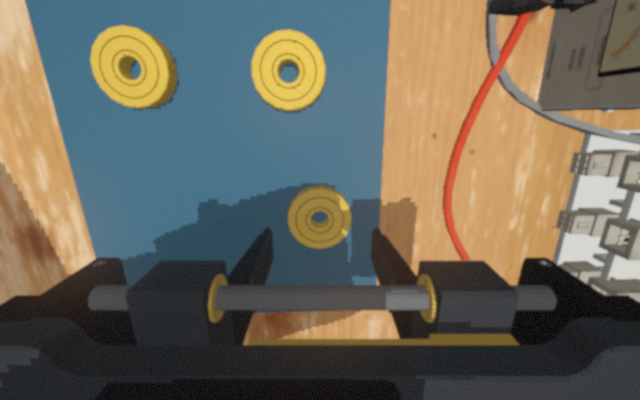

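{"method": "send_rows", "body": {"plan": "4 0 5 0 66; 4 -0.5 10 0 66; 0 -0.5 10 0 66; 0 0 8 0 66; 0 0 0 0 66"}}

```text
t: 13.15
eef_pos: [565.6, 214.6, 16.4]
tcp_rot: [3.108, -0.012, 1.559]
ft_force: [0.5, -0.8, -0.2]
opening: 0.698
```

```bash
python3 lookr.py b3
```

```text
13.2 [565.76 214.66  16.89] [ 3.1071 -0.0121  1.5589] 0.695 [ 0.18 -0.18  0.43]
[480. 339.] [  9.9 405.5] [688.9 129.7  13. ]
[316.5 245.3] [69.5 71. ] [563.1 213.3  13. ]
[279.9  79.5] [84.9 93.2] [544.  317.8  13. ]
[97.5 76.1] [ 85.5 111.7] [442.9 320.3  13. ]
```

{"method": "send_rows", "body": {"plan": "-0.5 -2.7 5 0 66; 0 -0.3 4 0 66; 0 0 3 0 66; 0 0 0 0 50; 0 0 0 0 40; 0 0 0 0 40; 0 0 0 0 40; 0 0 0 0 40"}}

```text
t: 14.0
eef_pos: [563.0, 214.2, 4.1]
tcp_rot: [3.107, -0.012, 1.559]
ft_force: [0.3, -0.6, -1.6]
opening: 0.515
```

```bash
python3 lookr.py b4
```

```text
14.05 [563.02 214.24   4.1 ] [ 3.1069 -0.0122  1.5589] 0.512 [ 0.23  0.02 -1.56]
[437.8 339.2] [ 10.  392.4] [646.3 142.4  13. ]
[321.6 252.2] [71.  77.6] [563.6 214.1  13. ]
[282.   75.6] [ 91.7 101. ] [544.  317.9  13. ]
[84.8 71.9] [ 92.6 122.6] [443.  320.4  13. ]
```

View pics/b4.png

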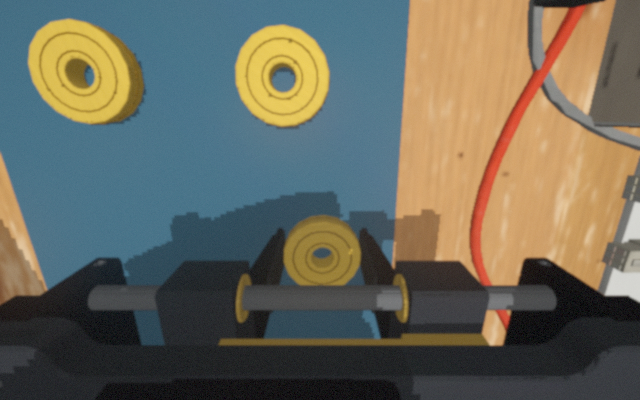

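{"method": "send_rows", "body": {"plan": "0 0 -10 0 40; 0 0 -30 0 40; 0 0 -40 0 40; 0 0 -40 0 40; 0 0 -40 0 40; 0 0 -40 0 40; -20 0 -10 0 40; -40 0 0 0 40"}}

```text
t: 14.85
eef_pos: [553.2, 153.2, 226.1]
tcp_rot: [3.106, -0.012, 1.563]
ft_force: [0.4, -0.7, -2.4]
opening: 0.514
```

{"method": "send_rows", "body": {"plan": "-40 -2 0 0 40; -40 -2 0 0 40; -40 -2 0 0 40; -40 -2 0 0 40; -40 0 0 0 40; -40 0 0 0 40; -30 0 0 0 40; 0 0 0 0 40"}}

```text
t: 15.65
eef_pos: [539.6, -129.7, 230.1]
tcp_rot: [3.099, -0.011, 1.563]
ft_force: [0.1, -0.5, -2.3]
opening: 0.517
```

{"method": "send_rows", "body": {"plan": "0 0 0 0 40; 0 0 0 0 40"}}

```text
t: 15.85
eef_pos: [539.0, -129.7, 230.9]
tcp_rot: [3.099, -0.011, 1.561]
ft_force: [0.8, -0.1, -2.4]
opening: 0.517
```

```bash
cat > lookt.py <<'E'
import sys,pickle
from h import *
tag=sys.argv[1]
p=eyes.read_camera('wrist'); s=env.state()
print(s['t'],s['eef_pos'].round(2),s['tcp_rot'].round(4),round(s['opening'],3),s['ft_force'].round(2))
save(p,tag+'.png'); save(p,tag+'h.png',(275,205,95,90),8)
pickle.dump((p,s),open(tag+'.pkl','wb'))
E
python3 lookt.py b5
```

```text
15.9 [ 539.03 -129.39  230.92] [ 3.0988 -0.0111  1.5618] 0.517 [-0.24  0.74 -0.97]
```

View pics/b5.png

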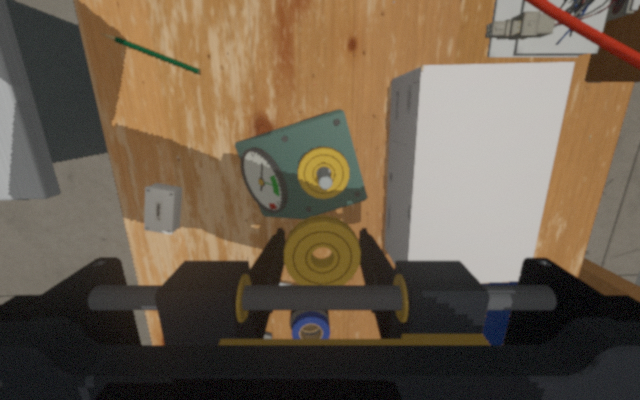

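View pics/b5h.png

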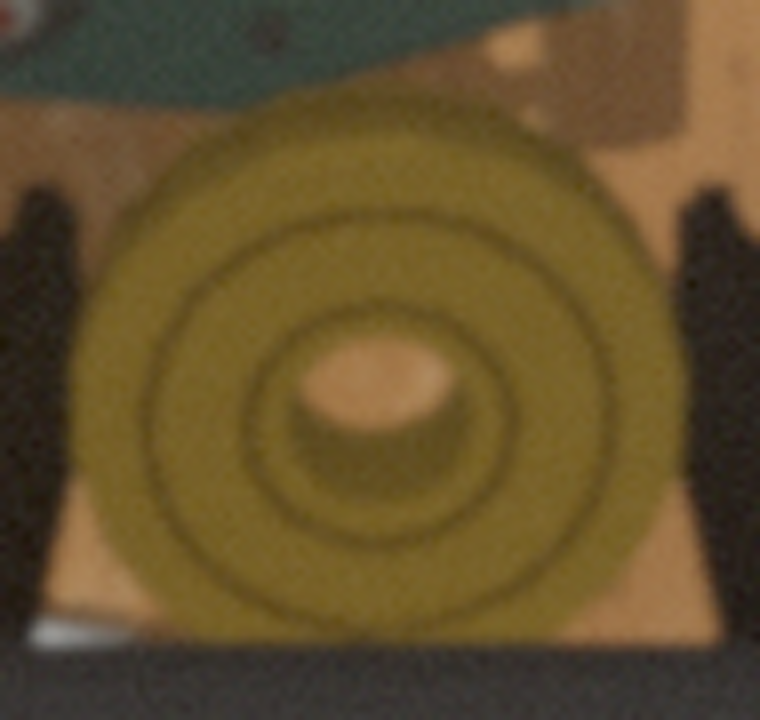

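Ring 2 is held with its hole at (322,257), and the platen with ring 1 is at (323,175). The tool has picked up a 2.4° tilt, so I'll test whether a fast outward move corrects it.

{"method": "send_rows", "body": {"plan": "0 40 0 0 40; 0 40 0 0 40; 0 0 0 0 40; 0 0 0 0 40"}}

```text
t: 16.3
eef_pos: [620.8, -125.3, 235.0]
tcp_rot: [3.1, -0.012, 1.567]
ft_force: [0.2, -0.0, -2.2]
opening: 0.516
```

{"method": "send_rows", "body": {"plan": "0 -7 0 0 40; 0 -7 0 0 40; 0 -7 0 0 40; 0 -7 0 0 40; 0 -7 0 0 40; 0 -7 0 0 40; 0 -7 0 0 40; 0 -7 0 0 40"}}

```text
t: 17.1
eef_pos: [557.3, -123.6, 233.4]
tcp_rot: [3.1, -0.012, 1.568]
ft_force: [0.2, 0.0, -1.4]
opening: 0.519
```

{"method": "send_rows", "body": {"plan": "0 0 -10 0 40; 0 0 -10 0 40; 0 0 -10 0 40; 0 0 0 0 40; 0 0 0 0 40"}}

```text
t: 17.6
eef_pos: [556.0, -124.2, 267.3]
tcp_rot: [3.098, -0.011, 1.567]
ft_force: [-0.7, 0.4, -2.6]
opening: 0.517
```

{"method": "send_rows", "body": {"plan": "0 0 4 0 40; 0 0 4 0 40; 0 0 4 0 40; 0 0 4 0 40; 0 0 4 0 40; 0 0 4 0 40; 0 0 4 0 40; 0 0 4 0 40"}}

```text
t: 18.4
eef_pos: [557.3, -123.6, 231.1]
tcp_rot: [3.1, -0.012, 1.568]
ft_force: [-0.3, -0.2, -2.6]
opening: 0.519
```

```bash
python3 -c "
from h import *
s=env.state();print(s)"
```

```text
{'t': 18.4, 'joints': array([-0.34599678,  0.38268368,  1.6982746 ,  0.02922491,  1.02600038,
       -0.35723166]), 'qvel': array([ 0.00035883,  0.04759625,  0.05283396,  0.00065681, -0.10040969,
       -0.00073674]), 'tau': array([-1.13689166e-02, -5.50030375e+01, -2.63298583e+01,  1.24913170e-01,
        1.01284229e-01,  5.56528859e-03]), 'eef_pos': array([ 557.2980718 , -123.63162294,  231.12718816]), 'tcp_rot': array([ 3.10040117, -0.01184943,  1.56756176]), 'ft_force': array([-0.29428638, -0.21944387, -2.60795553]), 'moment': array([ 0.02300619,  0.06474833, -0.01394759]), 'opening': 0.5185026464016613}
```

The tilt isn't easily removed, but 2.4° is tolerable (about 0.6 mm across the hole). Proceeding with a fresh look.

```bash
python3 lookt.py b6; python3 - <<'E'
from h import *
import pickle
p,s=pickle.load(open('b6.pkl','rb'))
f=proj(p,[545.4,-98.3,179]); print(f)
u,v=int(f[0])-40,int(f[1])-35; print(u,v)
save(p,'b6t.png',(u,v,80,70),9)
E
```

```text
18.45 [ 557.04 -123.56  230.46] [ 3.1013 -0.0122  1.5675] 0.519 [ 0.37 -0.59 -2.89]
(np.float64(303.3001314976163), np.float64(189.29842961938002))
263 154
```

View pics/b6t.png

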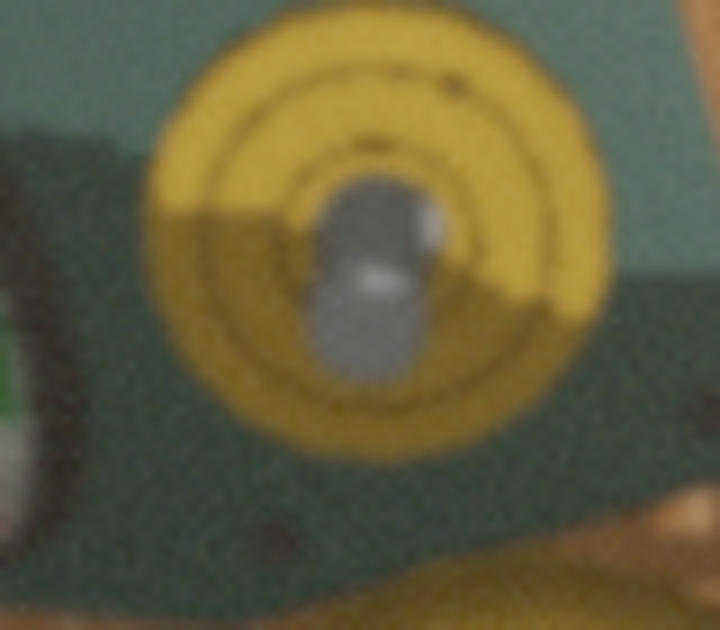

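View pics/b6h.png

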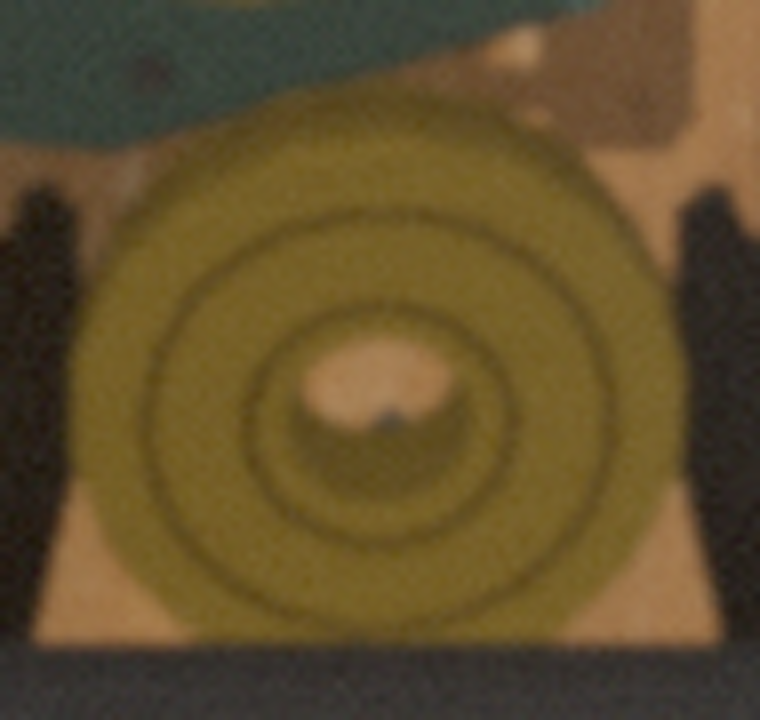

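```bash
cat > look2.py <<'E'
import sys,pickle
from h import *
tag,U,V,dz,tz=sys.argv[1],*map(float,sys.argv[2:6])
p=eyes.read_camera('wrist'); s=env.state(); T=np.array(s['eef_pos'])
print(s['t'],T.round(2),s['tcp_rot'].round(4),round(s['opening'],3),s['ft_force'].round(2))
save(p,tag+'h.png',(275,205,95,90),8)
H=onz(p,U,V,T[2]+dz); tip=np.array([545.4,-98.3])
r,pi_,y=s['tcp_rot']
from scipy.spatial.transform import Rotation as Ro
a=Ro.from_euler('xyz',s['tcp_rot']).as_matrix()
M=H+7*a[:,2]
d=np.array([*(tip-(H[:2]+M[:2])/2),0])
print('hole',H.round(2),'mid',M.round(2),'need world',d.round(2),'tool x,y',(a.T@d)[:2].round(2),'ring bottom z ~',round(T[2]+dz-14,1))
f=proj(p,[*tip,tz]); print('tip in crop',round((f[0]-275+.5)*8),round((f[1]-205+.5)*8))
E
python3 look2.py b7 322.1 257.6 11.9 179
```

```text
18.5 [ 557.1  -123.58  230.88] [ 3.1012 -0.0121  1.5676] 0.518 [ 0.59 -0.31 -2.33]
hole [ 557.76 -125.66  242.78] mid [ 558.04 -125.58  235.79] need world [-12.5   27.32   0.  ] tool x,y [ 27.28 -12.59] ring bottom z ~ 228.8
tip in crop 233 -119
```

{"method": "send_rows", "body": {"plan": "7 -3.5 4 0 40; 7 -3.5 6 0 40; 7 -3.5 8 0 40; 5 -3.2 8 0 40; 0 0 6 0 40; 0 0 3 0 40; 0 0 0 0 40; 0 0 0 0 40"}}

```text
t: 19.3
eef_pos: [543.6, -94.2, 192.6]
tcp_rot: [3.101, -0.012, 1.568]
ft_force: [0.0, -0.1, -1.6]
opening: 0.517
```

```bash
python3 look2.py b8 322.1 257.6 11.9 179
```

```text
19.35 [543.62 -94.22 192.59] [ 3.1012 -0.0121  1.5682] 0.519 [ 0.15 -0.96 -2.37]
hole [544.33 -96.52 204.49] mid [544.62 -96.43 197.5 ] need world [ 0.93 -1.83  0.  ] tool x,y [-1.82  0.93] ring bottom z ~ 190.5
tip in crop 381 304
```

{"method": "send_rows", "body": {"plan": "-1.8 0.8 2 0 40; 0 0 3 0 40; 0 0 2 0 40; 0 0 0 0 40"}}

```text
t: 19.75
eef_pos: [545.2, -96.7, 185.5]
tcp_rot: [3.1, -0.012, 1.568]
ft_force: [0.6, -0.2, -2.7]
opening: 0.517
```

```bash
python3 look2.py b9 322.1 257.6 11.9 179
```

```text
19.8 [545.22 -96.7  185.64] [ 3.0999 -0.0117  1.5675] 0.516 [-0.33 -0.26 -2.34]
hole [545.88 -98.97 197.54] mid [546.17 -98.88 190.55] need world [-0.63  0.62  0.  ] tool x,y [ 0.62 -0.63] ring bottom z ~ 183.5
tip in crop 366 313
```

View pics/b9h.png

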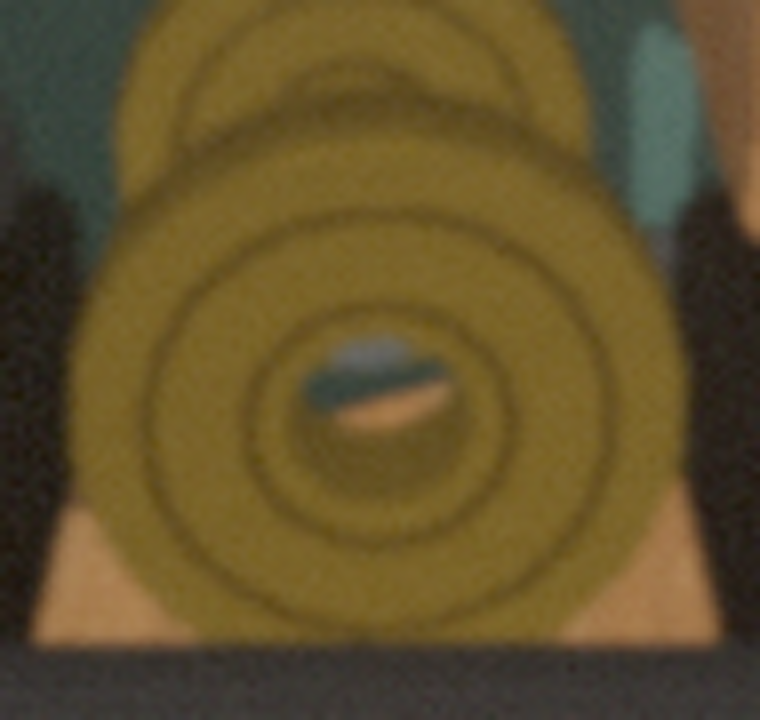

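{"method": "send_rows", "body": {"plan": "0.6 -0.8 1 0 40; 0 0 2 0 40; 0 0 2 0 40; 0 -0.2 2 0 40; 0 0 2 0 40; 0 0 0 0 40"}}

```text
t: 20.4
eef_pos: [544.5, -95.8, 175.9]
tcp_rot: [3.1, -0.012, 1.568]
ft_force: [0.1, 0.1, -1.9]
opening: 0.52
```

```bash
python3 look2.py b10 322.1 257.6 11.9 179
```

```text
20.45 [544.57 -95.86 176.02] [ 3.0997 -0.0116  1.5677] 0.515 [-0.22  0.25 -2.16]
hole [545.22 -98.1  187.92] mid [545.51 -98.02 180.93] need world [ 0.03 -0.24  0.  ] tool x,y [-0.24  0.03] ring bottom z ~ 173.9
tip in crop 378 374
```

View pics/b10h.png

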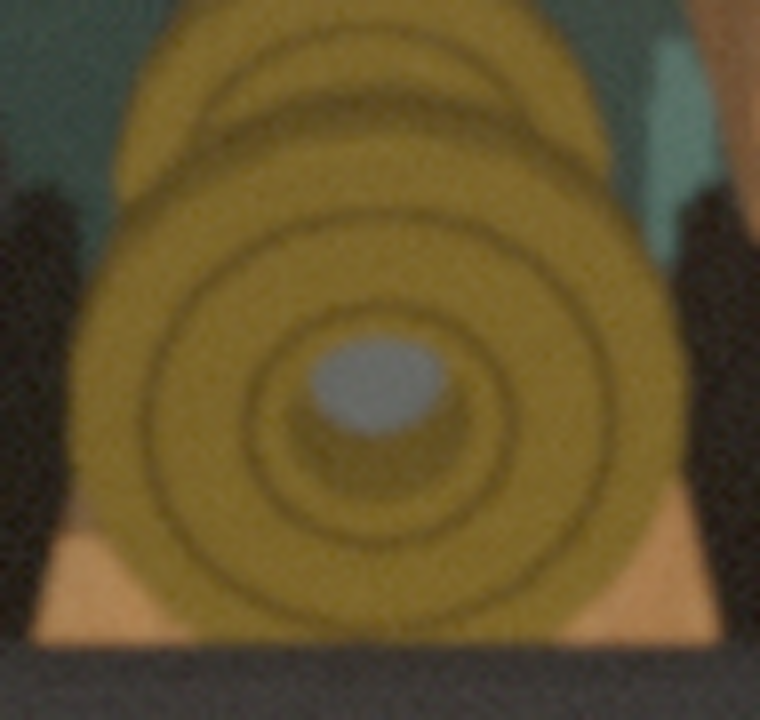

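{"method": "send_rows", "body": {"plan": "-0.2 0 4 0 40; 0 -0.3 4 0 40; 0 -0.2 4 0 40; 0 -0.2 4 0 40; 0 0 4 0 40; 0 0 0 0 40"}}

```text
t: 21.05
eef_pos: [544.7, -95.8, 154.0]
tcp_rot: [3.1, -0.012, 1.568]
ft_force: [0.0, -0.2, -1.1]
opening: 0.517
```

```bash
python3 look2.py b11 322.1 257.6 11.9 179
```

```text
21.1 [544.77 -95.85 154.31] [ 3.0996 -0.0116  1.5676] 0.513 [-0.05  0.26 -2.82]
hole [545.35 -98.   166.21] mid [545.65 -97.92 159.22] need world [-0.1  -0.34  0.  ] tool x,y [-0.34 -0.1 ] ring bottom z ~ 152.2
tip in crop 389 514
```

View pics/b11h.png

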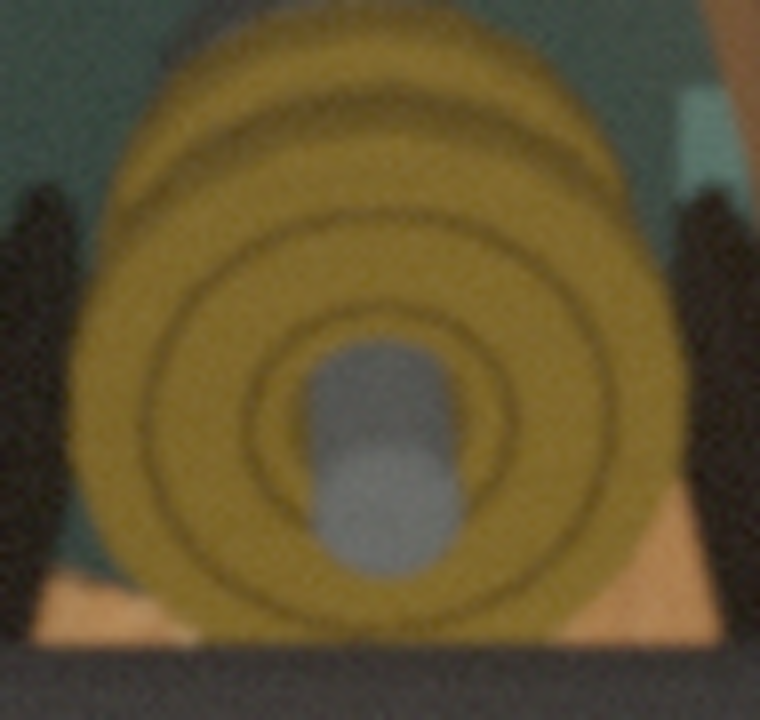

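{"method": "send_rows", "body": {"plan": "-0.3 -0.3 3 0 40; 0 -0.2 3 0 40; 0 -0.1 3 0 40; 0 -0.1 2 0 40; 0 -0.1 2 0 40; 0 0 2 0 40; 0 0 2 0 40; 0 0 0 0 40"}}

```text
t: 21.9
eef_pos: [544.8, -96.1, 136.3]
tcp_rot: [3.099, -0.011, 1.568]
ft_force: [-0.8, -0.1, -0.1]
opening: 0.514
```

```bash
python3 look2.py b12 322.1 257.6 11.9 179
```

```text
21.95 [544.84 -96.1  136.48] [ 3.0989 -0.0112  1.5677] 0.517 [-0.7  -0.79 -0.87]
hole [545.52 -98.35 148.38] mid [545.81 -98.27 141.39] need world [-0.26  0.01  0.  ] tool x,y [ 0.01 -0.26] ring bottom z ~ 134.4
tip in crop 400 653
```

View pics/b12h.png

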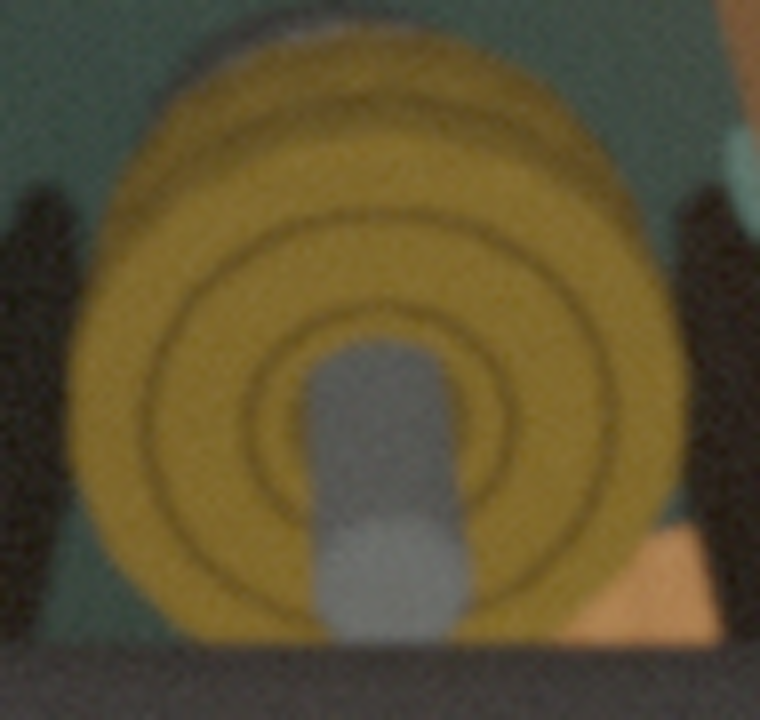

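{"method": "send_rows", "body": {"plan": "0 -0.2 1 0 40; 0 0 0.8 0 40; 0 0 0 0 40; 0 0 0 0 40"}}

```text
t: 22.35
eef_pos: [544.8, -96.1, 134.9]
tcp_rot: [3.098, -0.011, 1.568]
ft_force: [-0.9, -0.5, -0.4]
opening: 0.514
```

```bash
python3 look2.py b13 322.1 257.6 11.9 171;python3 - <<'E'
from h import *
p=eyes.read_camera('scene'); save(p,'dial3.png',(320,180,80,100),6)
print(env.state()['ft_force'])
E
```

```text
22.4 [544.83 -96.1  134.89] [ 3.0984 -0.0111  1.5678] 0.517 [-0.74  0.1  -0.29]
hole [545.53 -98.45 146.79] mid [545.83 -98.37 139.8 ] need world [-0.28  0.11  0.  ] tool x,y [ 0.11 -0.28] ring bottom z ~ 132.8
tip in crop 395 597
[-1.22224201 -0.02566259  0.05908069]
```

View pics/dial3.png

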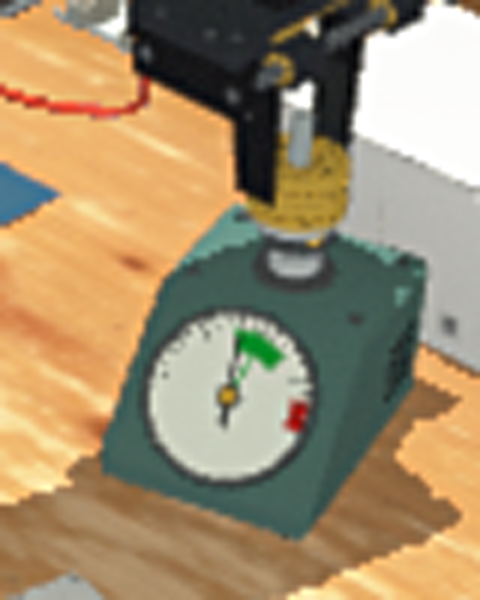

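The needle is at the sector's left edge with the force about 0. Releasing to read the resting angle.

{"method": "send_rows", "body": {"plan": "0 0 0 0 54; 0 0 0 0 60; 0 0 0 0 66; 0 0 0 0 66; 0 0 0 0 66; 0 0 -6 0 66; 0 0 -15 0 66; 0 0 0 0 66"}}

```text
t: 23.25
eef_pos: [544.5, -96.5, 157.2]
tcp_rot: [3.097, -0.011, 1.568]
ft_force: [-0.7, 0.5, 0.5]
opening: 0.692
```

```bash
python3 look2.py b14 322.1 257.6 11.9 171;python3 - <<'E'
from h import *
p=eyes.read_camera('scene'); save(p,'dial4.png',(320,180,80,100),6); save(p,'dial4z.png',(338,228,40,36),18)
for t in ['needle','mark']:
    for b in regions_of(t,p)[:1]: print(t,b['bbox'],b['confidence'],b['pixels'].sum())
for t in ['needle_mid','sector_mid']:
    for b in boxes_of(t,p)[:2]: print(t,b)
E
```

```text
23.3 [544.14 -96.33 156.27] [ 3.0981 -0.0111  1.5677] 0.693 [-0.13  0.24 -1.11]
hole [545.24 -99.31 168.17] mid [545.55 -99.23 161.17] need world [0.   0.97 0.  ] tool x,y [ 0.97 -0.  ] ring bottom z ~ 154.2
tip in crop 384 431
sector_mid {'bbox': [408.7, 310.8, 30.8, 39.6], 'confidence': 0.68}
sector_mid {'bbox': [359.2, 236.1, 7.1, 4.8], 'confidence': 0.51}
```

View pics/dial4.png

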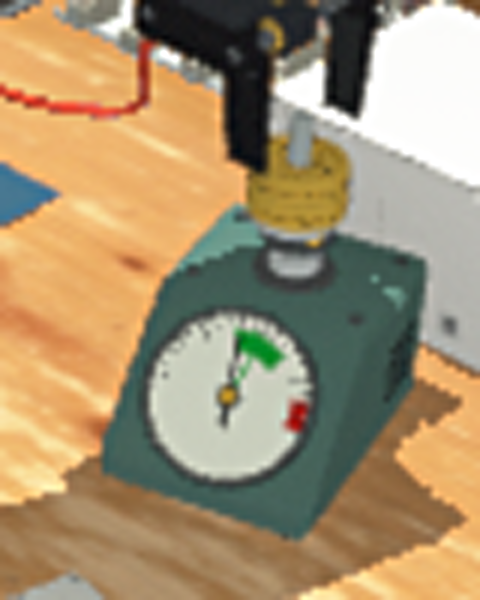

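View pics/dial4z.png

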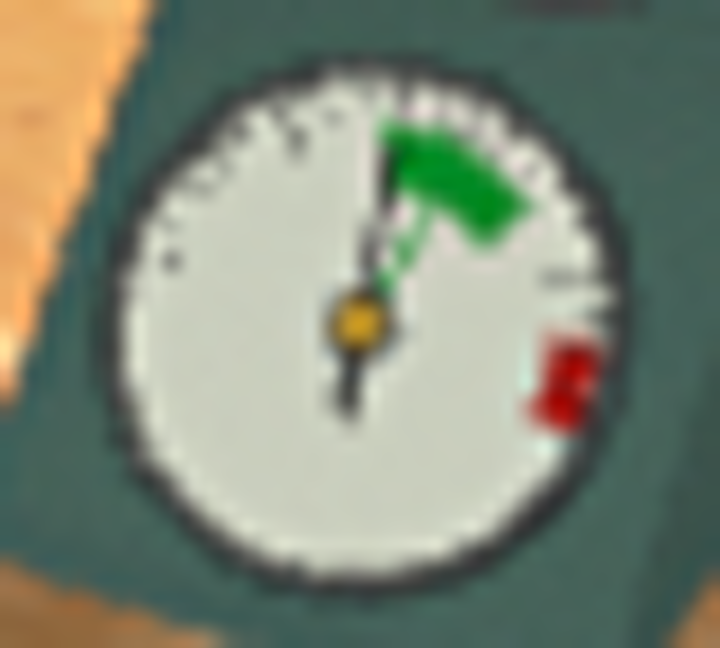

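View pics/b14h.png

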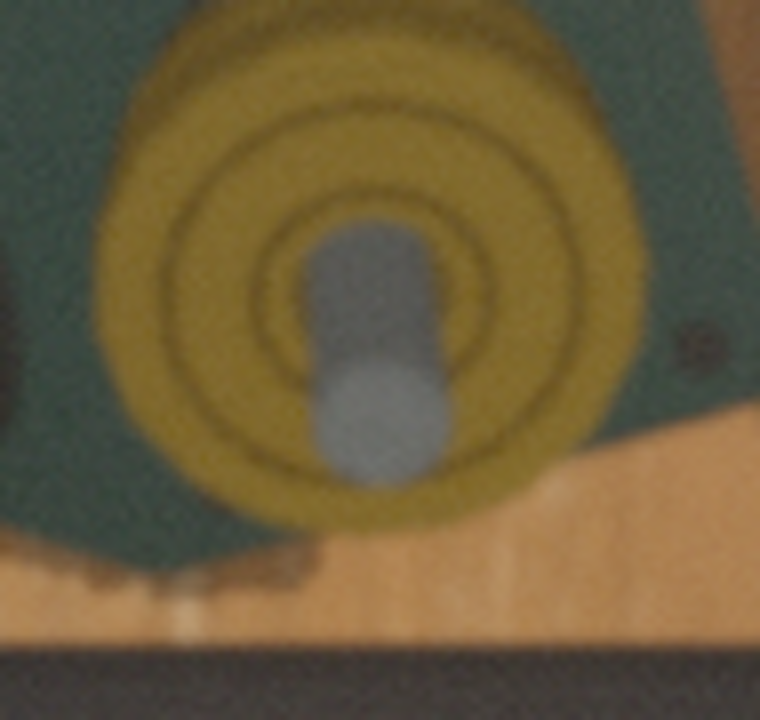

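The needle is within a few degrees of the sector's left edge, too close to call at this resolution. I'll take the wrist camera over the dial for a proper reading.

{"method": "send_rows", "body": {"plan": "0 0 -25 0 66; 0 0 -25 0 66; -20 -30 -5 0 66; -25 -35 0 0 66; -25 -35 10 0 66; -20 -25 15 0 66; 0 0 20 0 66; 0 0 0 0 66"}}

```text
t: 24.35
eef_pos: [413.5, -188.3, 157.6]
tcp_rot: [3.102, -0.012, 1.569]
ft_force: [-0.2, -0.3, -0.6]
opening: 0.695
```

{"method": "send_rows", "body": {"plan": "0 0 0 0 66; 0 0 0 0 66"}}

```text
t: 24.55
eef_pos: [414.1, -188.3, 158.2]
tcp_rot: [3.102, -0.012, 1.57]
ft_force: [-0.4, 0.4, 0.2]
opening: 0.696
```

```bash
python3 lookt.py d1
```

```text
24.6 [ 414.28 -188.24  158.39] [ 3.1017 -0.0116  1.5698] 0.691 [0.23 0.06 0.73]
```

View pics/d1.png

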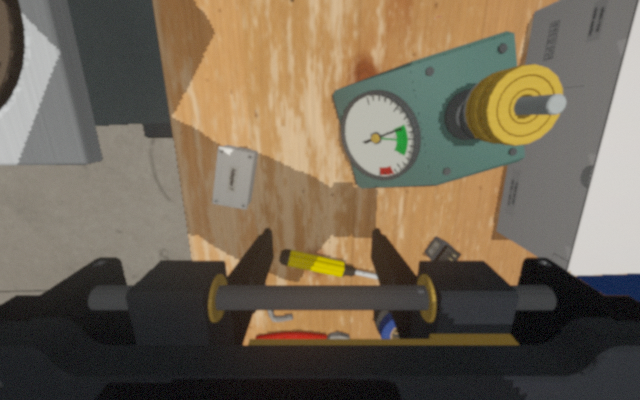

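```bash
cat > dial.py <<'E'
import sys,pickle
from h import *
p,s=pickle.load(open(sys.argv[1]+'.pkl','rb'))
im=p['image']; hsv=cv2.cvtColor(im,cv2.COLOR_RGB2HSV)
L,T,W,Hh=325,75,110,115
roi=im[T:T+Hh,L:L+W]
S=6
big=cv2.resize(roi,None,fx=S,fy=S,interpolation=cv2.INTER_CUBIC)
h=cv2.cvtColor(big,cv2.COLOR_RGB2HSV)
white=((h[...,1]<70)&(h[...,2]>120)).astype(np.uint8)
green=((h[...,0]>50)&(h[...,0]<75)&(h[...,1]>150)&(h[...,2]>90)).astype(np.uint8)
red=(((h[...,0]<8)|(h[...,0]>172))&(h[...,1]>140)).astype(np.uint8)
m=white|green|red
m=cv2.morphologyEx(m,cv2.MORPH_CLOSE,np.ones((31,31)))
cs,_=cv2.findContours(m,cv2.RETR_EXTERNAL,cv2.CHAIN_APPROX_NONE)
c=max(cs,key=cv2.contourArea); c=cv2.convexHull(c); e=cv2.fitEllipse(c); print('ellipse',e)
(cx,cy),(a,b),th=e
# affine ellipse-> circle radius 250
t=np.radians(th); R=np.array([[np.cos(t),np.sin(t)],[-np.sin(t),np.cos(t)]])
A=R.T@np.diag([250/(a/2),250/(b/2)])@R
M=np.hstack([A,(np.array([300,300])-A@np.array([cx,cy]))[:,None]])
w=cv2.warpAffine(big,M,(600,600))
cv2.imwrite('pics/'+sys.argv[1]+'_rect.png',w[:,:,::-1])
np.save('rect.npy',w)
E
python3 dial.py d1
```

```text
ellipse ((323.187255859375, 364.6642761230469), (402.3792419433594, 501.4630126953125), 159.96266174316406)
```

View pics/d1_rect.png

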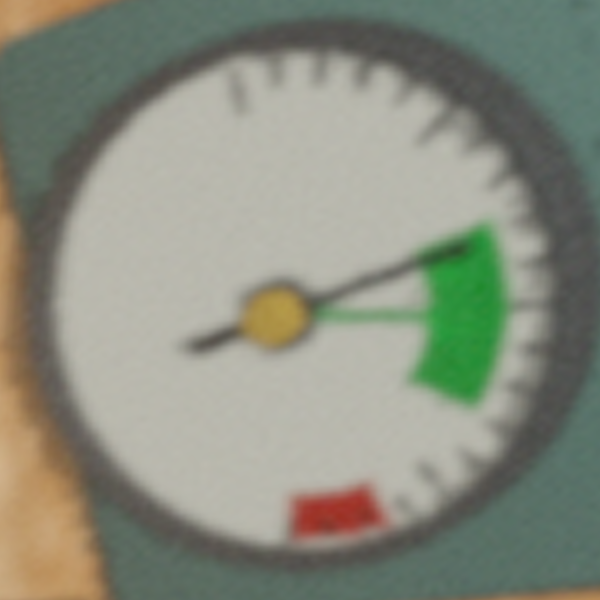

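The rectified dial shows the needle lying inside the green, close to its lower-angle edge. I'll quantify this by fitting a 50° annular sector to the green and a line to the needle.

```bash
cat > fit.py <<'E'
import numpy as np, cv2
from scipy.optimize import differential_evolution, minimize
w=np.load('rect.npy'); h=cv2.cvtColor(w,cv2.COLOR_RGB2HSV)
g=((h[...,0]>45)&(h[...,0]<80)&(h[...,1]>110)&(h[...,2]>60)).astype(np.uint8)
g[:, :405]=0
g=cv2.morphologyEx(g,cv2.MORPH_OPEN,np.ones((9,9))); 
n,l,st,_=cv2.connectedComponentsWithStats(g); k=1+np.argmax(st[1:,4]); 
# hull-ish fill of needle
g=cv2.morphologyEx((l==k).astype(np.uint8),cv2.MORPH_CLOSE,np.ones((25,25)))
yy,xx=np.mgrid[0:600:2,0:600:2]; G=g[::2,::2].astype(float)
sg=lambda x:1/(1+np.exp(-np.clip(x,-50,50)))
def cost(v,half=None):
    cx,cy,mid,r1,r2=v[:5]; hf=np.radians(v[5])
    dx=xx-cx; dy=-(yy-cy); r=np.hypot(dx,dy); a=np.arctan2(dy,dx)-np.radians(mid)
    a=(a+np.pi)%(2*np.pi)-np.pi
    m=sg((r-r1)/2)*sg((r2-r)/2)*sg((hf-abs(a))*r/2)
    return ((m-G)**2).sum()/G.sum()
for hf in [(24.99,25.01),(20,30)]:
    r=differential_evolution(cost,[(255,320),(285,335),(-15,15),(110,180),(180,250),hf],seed=1,maxiter=250,tol=1e-8)
    print(r.x.round(2),r.fun)
# needle line: dark pixels
V=h[...,2].astype(float)
d=((V<95)).astype(np.uint8); mask=np.zeros_like(d); cv2.line(mask,(185,349),(475,242),1,26); d&=mask
cv2.circle(d,(275,316),42,0,-1)
ys,xs=np.nonzero(d); vx,vy,x0,y0=cv2.fitLine(np.stack([xs,ys],1).astype(np.float32),cv2.DIST_HUBER,0,.01,.01).ravel()
print('needle ang',np.degrees(np.arctan2(-vy,vx)),'at',x0,y0,len(xs), 'xr',xs.min(),xs.max())
E
python3 fit.py
```

```text
[297.3  304.18  -4.78 135.64 203.53  25.01] 0.060341836787130246
[306.32 304.64  -4.87 126.8  194.75  26.38] 0.060148047927313805
needle ang 20.452353 at 351.80725 288.51486 322 xr 202 463
```

The reading is marginal, about 1–2° inside. I'll go closer for a better image before deciding.

{"method": "send_rows", "body": {"plan": "-3 0 8 0 66; 0 0 12 0 66; 0 0 12 0 66; 0 0 12 0 66; 0 0 8 0 66; 0 0 0 0 66; 0 0 0 0 66"}}

```text
t: 25.3
eef_pos: [419.3, -190.6, 105.0]
tcp_rot: [3.098, -0.009, 1.574]
ft_force: [0.8, -0.7, 0.3]
opening: 0.694
```

```bash
for i in 1 2 3 4; do python3 lookt.py e$i; done
```

```text
25.35 [ 419.38 -190.66  105.12] [ 3.0975 -0.0087  1.5744] 0.694 [0.41 0.32 0.2 ]
25.4 [ 419.36 -190.7   105.28] [ 3.0972 -0.0085  1.5743] 0.693 [-0.03 -0.22  0.03]
25.45 [ 419.37 -190.71  105.36] [ 3.097  -0.0084  1.5742] 0.693 [-0.81 -0.1   0.65]
25.5 [ 419.35 -190.73  105.37] [ 3.097  -0.0084  1.5742] 0.694 [-0.8   0.05 -0.46]
```

View pics/e1.png

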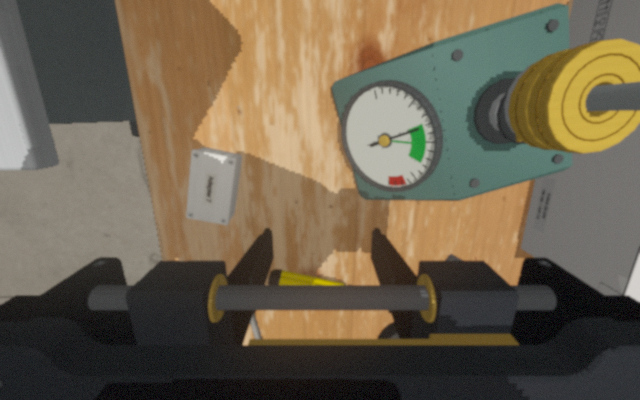

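```bash
python3 - <<'E'
import pickle,numpy as np,cv2
fr=[pickle.load(open(f'e{i}.pkl','rb'))[0]['image'].astype(np.float32) for i in (2,3,4)]
# align check
g=[cv2.cvtColor(f[75:210,325:450]/255,cv2.COLOR_RGB2GRAY) for f in fr]
for a in g[1:]: print(cv2.phaseCorrelate(g[0],a))
m=np.mean(fr,0); np.save('eavg.npy',m)
c=cv2.resize(m[75:205,332:447],None,fx=5,fy=5,interpolation=cv2.INTER_CUBIC).clip(0,255)
cv2.imwrite('pics/eavg.png',c[:,:,::-1])
E
```

```text
((0.3992708870851587, 0.31958693284514084), 0.9906635543258102)
((0.3154735375380753, 0.23355712459805034), 0.981154510724103)[ WARN:0@0.059] global loadsave.cpp:1063 imwrite_ Unsupported depth image for selected encoder is fallbacked to CV_8U.
```

View pics/eavg.png

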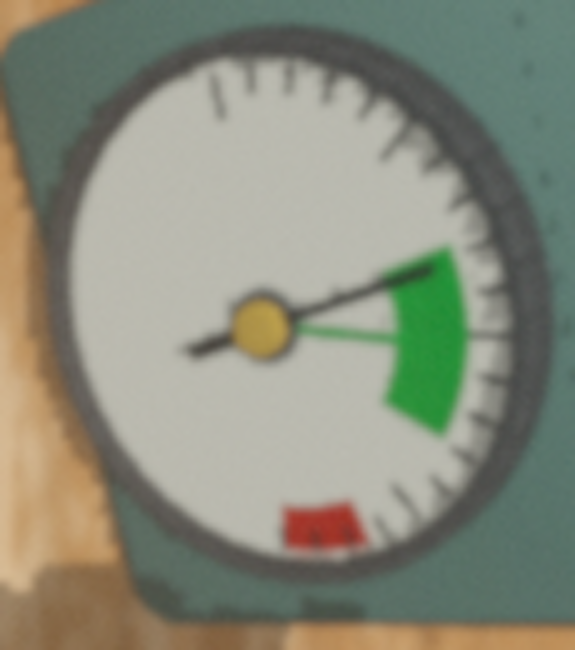

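```bash
cat > homo.py <<'E'
import numpy as np,cv2,pickle
from scipy.optimize import least_squares
p=pickle.load(open('e2.pkl','rb'))[0]
f=200/np.tan(np.radians(p['vertical_fov'])/2)
# crop x5 coordinates -> pixel
def px(q): q=np.array(q,float); return (q+.5)/5-.5+np.array([332,75])
short={10:(251,75),20:(290,75),30:(330,87),40:(372,103),60:(437,158),70:(460,197),80:(480,243),110:(495,378),120:(483,420),130:(465,458),140:(440,492),160:(388,530)}
lin={0:(222,117),50:(385,157),100:(470,335),150:(395,487)}
lout={0:(212,78),50:(412,122),100:(505,335),150:(412,522)}
A=[(a,0,px(q)) for a,q in short.items()]+[(a,1,px(q)) for a,q in lin.items()]
def model(v,X):  # X (n,3) dial coords (mm), y up, image
    R,_=cv2.Rodrigues(v[:3]); P=X@R.T+v[3:6]
    return np.stack([p['cx']+f*P[:,0]/P[:,2],p['cy']+f*P[:,1]/P[:,2]],1)
def pt(a,r,h=0): t=np.radians(180-np.asarray(a,float)); return np.stack([r*np.cos(t),-r*np.sin(t),h+0*t],-1)
def res(v):
    X=np.array([pt(a,[v[6],v[7]][k]) for a,k,_ in A]); return (model(v,X)-np.array([q for *_,q in A])).ravel()
best=None
for s in range(30):
    rng=np.random.default_rng(s)
    v0=np.r_[0.3*rng.standard_normal(3)+[0,0,1.2],[15,-12,210],34,29]
    # depth fixed-ish prior on short radius
    r=least_squares(lambda v:np.r_[res(v),(v[5]-210)/20],v0,loss='soft_l1')
    if best is None or r.cost<best.cost: best=r
v=best.x; print(best.cost,v.round(3)); print('rms px',np.sqrt((res(v)**2).mean()))
im=np.load('eavg.npy')
a=np.arange(-20,200,.25); rr=np.linspace(0.2,1.15,200)*v[6]
aa,RR=np.meshgrid(a,rr); X=pt(aa.ravel(),RR.ravel()); uv=model(v,X).astype(np.float32)
pol=cv2.remap(im.astype(np.float32),uv[:,0].reshape(aa.shape),uv[:,1].reshape(aa.shape),cv2.INTER_CUBIC).clip(0,255)
pol=cv2.resize(pol[::-1],None,fx=.9,fy=2.5); 
for k in range(-20,200,10): cv2.line(pol,(int((k+20)*4*.9),0),(int((k+20)*4*.9),15 if k%50 else 30),(255,0,255),1)
cv2.imwrite('pics/polar.png',pol[:,:,::-1].astype(np.uint8))
# cartesian unwarp
g=np.linspace(-1.2,1.2,600)*v[6]; gx,gy=np.meshgrid(g,g); X=np.stack([gx.ravel(),gy.ravel(),0*gx.ravel()],1); uv=model(v,X).astype(np.float32)
c=cv2.remap(im.astype(np.float32),uv[:,0].reshape(gx.shape),uv[:,1].reshape(gx.shape),cv2.INTER_CUBIC).clip(0,255).astype(np.uint8)
np.save('cart.npy',c); cv2.imwrite('pics/cart.png',c[:,:,::-1]); np.save('v.npy',v)
E
python3 homo.py
```

```text
2.04082279491816 [-27.635 -10.263 -38.674  47.834 -44.262 210.     35.367  30.844]
rms px 0.37207675437068505
```

View pics/polar.png

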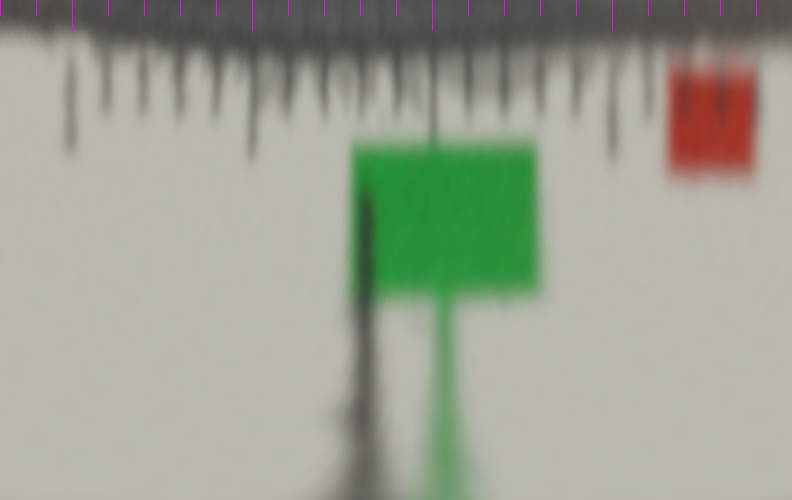

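View pics/cart.png

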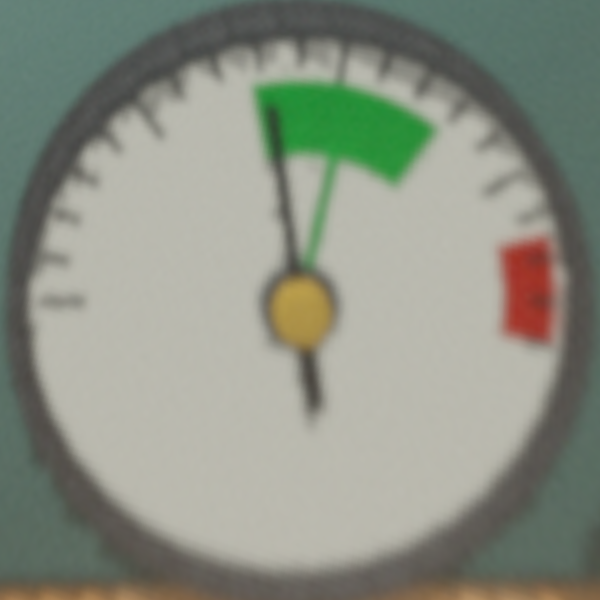

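The unwarped dial, calibrated on its 10° ticks, shows the sector spanning about 79°–129° and the needle at about 82°, inside the green with two weights. I'll back off and make a last check.

{"method": "send_rows", "body": {"plan": "0 0 -10 0 66; 0 0 -20 0 66; 0 0 -25 0 66; 0 0 -15 0 66; 0 0 0 0 66; 0 0 0 0 66; 0 0 0 0 66"}}

```text
t: 26.2
eef_pos: [415.8, -191.4, 181.5]
tcp_rot: [3.095, -0.006, 1.574]
ft_force: [-1.2, -0.5, -0.7]
opening: 0.696
```

```bash
python3 lookt.py z1; python3 - <<'E'
from h import *
w=np.load('cart.npy'); V=cv2.cvtColor(w,cv2.COLOR_RGB2HSV)[...,2]
m=np.zeros(V.shape,np.uint8); cv2.line(m,(314,408),(272,107),1,20); cv2.circle(m,(301,310),45,0,-1)
d=(V<110)&(m>0); ys,xs=np.nonzero(d); l=cv2.fitLine(np.stack([xs,ys],1).astype(np.float32),cv2.DIST_HUBER,0,.01,.01).ravel()
print('needle deg',90-np.degrees(np.arctan(l[0]/l[1])) ,len(xs))
h=cv2.cvtColor(w,cv2.COLOR_RGB2HSV); g=(h[...,0]>45)&(h[...,0]<80)&(h[...,1]>110)
yy,xx=np.mgrid[0:600,0:600]; r=np.hypot(xx-299.5,yy-299.5); a=180-np.degrees(np.arctan2(299.5-yy,xx-299.5))
for r0 in (155,170,185,200): k=g&(abs(r-r0)<5); print(r0,np.percentile(a[k],[0.5,99.5]).round(1))
p=eyes.read_camera('scene'); save(p,'scene_end.png')
E
```

```text
26.25 [ 415.76 -191.36  181.33] [ 3.0949 -0.0067  1.5739] 0.692 [-0.24 -1.06 -0.62]
needle deg 81.727554 2060
155 [ 82.3 127.8]
170 [ 79.2 128.2]
185 [ 79. 128.]
200 [ 78.7 127.9]
```

View pics/z1.png

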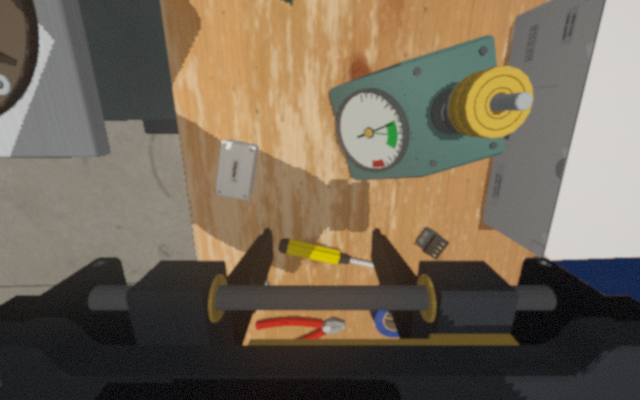

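View pics/scene_end.png

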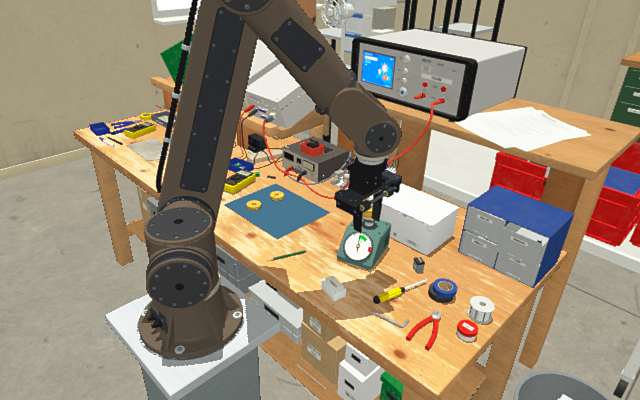

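The needle fits at 81.7°, and the green runs from about 78.7° to 128°. Two rings remain on the mat, the other things are where they were, and the gripper is clear. Handing in.

```bash
python3 -c "
from h import *
print(job_done(), env.state()['t'])"
```

```text
the job is handed in; nothing more can be done
the job is handed in; nothing more can be done
```

I threaded two brass rings onto the spindle one after the other. Each was lowered until the wrist force fell to about 0, then released to settle. I handed the job in at about 26 s of the 72 s. The other two rings stayed on the mat, and nothing else in the final pictures looks moved.

- **Needle position:** a close picture of the dial, unwarped using its 10° ticks, put the resting needle at about 81.7° (about 16.3 mm of sink). The green sector spans about 78.7° to 128°, so the needle is in the green by only about 3°. A coarser first fit put it right at the edge, about 1° inside or less. The picture from the fixed camera agreed with about 2° inside. I judged a third ring not needed.
- **Red zone:** the needle was never near it in any dial picture.
- **Tool tilt:** the tool gained a tilt of about 2.4° from fast moves, and I could not remove it. Ring 2 still threaded without sinking the spindle tip, and in the last pictures it looks seated on ring 1.

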